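# Restock the microscope kit drawer

### The arm

A 6-joint arm with a two-finger parallel gripper is mounted at the origin on the work surface. World frame = base frame: x ahead of the robot, y to its left, z up, the work surface at z = 0. Lengths are in m, angles in rad, forces in N, time in s.
With the tool pointing down it reaches from about 0.325 to 0.925 m from the base axis. Payload 3.1 kg.
Tool frame: the origin (TCP) lies midway between the tips of the shut fingers; the grasp point (between the pads) lies 19 mm behind it (ctrl.hold_point_z is the distance from the TCP to the grasp point, in m); y points along the fingers, z is the direction in which the jaws open and shut, and the axes are right-handed (so a half turn about y gives the same grasp; the last joint's range is limited). The gripper opens to 85 mm and grips with 20 to 120 N. Pads are 22 mm wide; open, the fingers measure 114 mm over their backs; the gripper's body (76 mm by 85 mm) begins 54 mm behind the grasp point. The pads swing forward as they close: fully open they stand 13 mm farther back than shut.
Start: joints at [1.222, 0.217, 1.613, -0, 1.311, -0.112], TCP at [0.147, 0.608, 0.231] pointing down, gripper open.
Joint ranges: [-2.75, 2.75], [-0.78, 2.1], [0.31, 2.55], [-1.13, 4.27], [0.13, 2.63], [-2.58, 2.58]. Speed limits (rad/s): [2.79, 2.79, 3.14, 3.14, 3.14, 3.14].

### API

Orientations are given as a unit quaternion [x, y, z, w].
In Python, from workcell import ctrl, cams, workorder gives the robot as it stands. The module is installed in compiled form; this text tells all that it offers.
- The arm moves only by the shell command python3 -m pendant 'ROWS' [OPENING] [FORCE]. ROWS is JSON, one flat list of numbers, 4 for each row, row after row: the shift along the tool's x, y, z in mm, then the turn about the tool's y in rad. In form: [dx, dy, dz, yaw, dx, dy, dz, yaw, ...]. A call has 1 to 8 rows; each row shifts and turns the commanded pose from where the row before left it, along the tool's axes as they then stand; what a row does not reach is not made up. A row lasts 1/10 s, in which the tool goes at most 50 mm and 8.59 degrees, less where a joint would pass 70% of its speed; a pose out of reach is approached as far as the arm can. A call is refused whole if a number of a shift passes 50 or a number of a turn 0.15, either way. A call with a gripper value outside its range is refused whole. OPENING is the opening, from 0 (shut) to 1 (fully open), set as the call begins (- or left out, the last holds). The fingers move at their own pace and stop on an object; FORCE is the grip in N (left out, the last holds). Time passes only in rows, so rows that do not move let the fingers close. It gives the time, the measured TCP pose, the force and the opening at its end, in the units of the state.
- ctrl.state(): the state, without advancing time (a new reading comes with each control period).
- cams.read_camera(name): name is "scene" or "side" or "wrist"; returns the picture (384x512x3 uint8, red, green, blue); there is no depth.
- cams.calibration(name): a dict with "fov_y" (degrees; the focal length in pixels is half the picture's height over the tangent of half this angle, whatever the lens; pixels are square), "cx", "cy" (the principal point, pixels), "world_from_camera" (4x4, takes a point from camera to world coordinates). Camera axes: x right, y up, looking along -z (the intrinsics and any distortion apply to the point x, -y, -z); pixel columns grow to the right and rows downward; lengths in m; the calibration is good to about 2 mm. A picture is of the moment at which its call begins: read the wrist's pose just before it. calibration takes no time and is no camera call; for the wrist camera it gives the pose at the moment of the call.
- workorder.hand_in(): hands the job in, once; it reports no verdict.
The state is a dict: "time": time; "q": joint angles; "dq": joint speeds; "joint_efforts": joint torques, N m; "eef_pos": TCP position; "ee_rot": TCP orientation; "contact_force": force on the tool from outside, world axes, zero at the start; "wrist_torque": the same for the moment, N m; "width": finger opening in m.
Only numpy, scipy, OpenCV 4.12 (cv2) and the standard library are available. Lean on these libraries where they do the work, as an engineer would, in place of code of your own. Each camera call takes 0.05 s, during which the arm holds its last target. There are 200 camera calls.

### The job

Restock the open kit drawer: use the scoop, not the fingers, to move every ball knob from the blue bin into the drawer's large right bay, and put the eyepieces on the grey mat into its left back bay and the objectives into its left front bay (left and right as seen from the robot, front nearest the robot). With everything in, push the drawer home until it seats, without slamming it, and have the scoop back lying flat on its mat. Leave the other things on the bench where they are.

Things in the scene. Friction and masses are not known exactly. Their poses are not given: they have to be found in the camera images.
- kit_drawer (a joint): opening of the kit drawer in m: 0 = home (front flush against the cabinet), up to 0.2 = fully out, as it starts or nearly. It slides with 1 to 2 N of friction; a spring detent must be overcome over the last 15 mm (under 8 N in all) and from 4 mm on it pulls the drawer against its stop. The cabinet is fixed, grey, 346 mm wide, 250 mm deep, 106 mm high; the drawer comes out of its front along the -x axis of the drawer points below, more or less towards the robot
- drawer_handle (a point): middle of the bar handle (bar 140 mm long, 11 mm thick, level, across the front, 35 mm off the blue front panel), 62 mm above the table; x axis points into the cabinet (the way to push), y along the bar, z up. Panel: 342 mm wide, from 6 to 100 mm above the table, 14 mm thick
- knob_bay (a point): centre of the floor of the drawer's large bay for ball knobs, on the drawer's right (-y) side: inside 175 mm along x, 140 mm along y, floor 22 mm above the table; all drawer walls and dividers stand 45 mm above the floor, 4 to 5 mm thick (the front panel 78 mm). Axes as drawer_handle. A thing up to 74 mm tall clears the cabinet
- eyepiece_bay (a point): centre of the floor of the eyepiece bay: on the drawer's left (+y), at the back; inside 85 mm along x, 160 mm along y; floor and walls as above
- objective_bay (a point): centre of the floor of the objective bay: on the drawer's left (+y), at the front behind the panel; inside 85 mm along x, 160 mm along y; floor and walls as above
- bin_low (a point): blue picking bin, fixed, open-topped, tilted on a stand: the middle of the low end of its inner floor, where the front wall rises, 8 mm above the table. Inner floor 220 mm long, 114 mm wide, falling 8 degrees towards this end, so the knobs roll here; all four walls stand 55 mm above the floor at right angles to it, 5 mm thick; the rim of the high end is the highest, about 95 mm above the table. Axes: x level, towards the low end, z up
- scoop_mid (a point): aluminium scoop, loose, about 0.16 kg: point on its underside, in the middle of its width; x axis towards its open nose, z up. Floor plate 2 mm thick, 104 mm wide, from 70 mm behind to 60 mm ahead of this point (its front edge is the lip); back wall 50 mm high, at 70 mm behind; side walls 3 mm thick, 44 mm high at the back, sloping down evenly to nothing at the lip
- scoop_grip (a point): middle of the scoop's black rubber handle: level bar along the scoop's x axis, 22 mm wide, 24 mm tall, 90 mm long (55 to 145 mm behind scoop_mid); this point is 100 mm behind and 86 mm above scoop_mid
- scoop_mat: black rubber mat on the table where the scoop lies, fixed, 200 mm (its x) by 130 mm (its y), 3 mm thick; origin at the centre of its underside
- knob0_center (a point): centre of a black ball knob, 32 mm across, 25 g, with a small brass insert; rolls freely. Always there
- knob1_center (a point): centre of a black ball knob, 32 mm across, 25 g, with a small brass insert; rolls freely. Always there
- knob2_center (a point): centre of a black ball knob, 32 mm across, 25 g, with a small brass insert; rolls freely. Always there
- knob3_center (a point): centre of a black ball knob, 32 mm across, 25 g, with a small brass insert; rolls freely. Always there
- knob4_center (a point): centre of a black ball knob, 32 mm across, 25 g, with a small brass insert; rolls freely. Absent in some starts
- knob5_center (a point): centre of a black ball knob, 32 mm across, 25 g, with a small brass insert; rolls freely. Absent in some starts
- eyepiece0_mid (a point): centre of an eyepiece, standing on a grey foam mat (130 x 200 mm, 4 mm thick, on the table) on its black housing: housing 40 mm across and 30 mm tall, above it a steel tube 30 mm across; 58 mm tall in all, 0.12 kg. z along its axis, up. Absent in some starts
- eyepiece1_mid (a point): centre of an eyepiece, standing on a grey foam mat (130 x 200 mm, 4 mm thick, on the table) on its black housing: housing 40 mm across and 30 mm tall, above it a steel tube 30 mm across; 58 mm tall in all, 0.12 kg. z along its axis, up. Absent in some starts
- objective0_mid (a point): centre of an objective, standing on the same mat: brass cylinder 40 mm across and 40 mm tall with a steel foot and yellow ring, above it a steel nose 28 mm across; 50 mm tall in all, 0.13 kg. z along its axis, up. Absent in some starts
- objective1_mid (a point): centre of an objective, standing on the same mat: brass cylinder 40 mm across and 40 mm tall with a steel foot and yellow ring, above it a steel nose 28 mm across; 50 mm tall in all, 0.13 kg. z along its axis, up. Absent in some starts
- screwdriver: screwdriver, 160 mm, red handle, 26 mm thick, a bystander; origin in the middle of its underside
- cleaner: lens-cleaner bottle, 44 mm across, 130 mm tall, a bystander; origin in the middle of its underside
- blower: red rubber air blower, 56 mm across, 110 mm tall, a bystander; origin in the middle of its underside
- wrench: wrench, 150 mm, 8 mm thick, a bystander; origin in the middle of its underside
Mind the look-alikes: they are no part of the job. What is shaped like the part that bears objective1_mid but pink or turquoise is not meant. Leave any purple look-alike of the part that bears eyepiece0_mid alone.

How it is judged:
By the outcome, as a careful person would: the job done as asked, in the order asked, and still so for the second after the job is handed in, with the robot touching nothing.
Of knob4, knob5 only 1 to 2 are there at a start; the rules pass over those that are not, and their reading is None.
Of eyepiece0, eyepiece1, objective0, objective1 only 2 to 4 are there at a start; the rules pass over those that are not, and their reading is None.
At some moment in a run one of eyepiece0, eyepiece1, objective0, objective1, scoop may be knocked a few centimetres aside while the robot is not near it.
It also fails if it takes over 210 s, if anything falls off the work surface, if the arm or the gripper's body presses on something with over 40 N, if the wrist force passes 120 N, or if a joint passes its speed limit or range.

## Working session

There is one attempt and no reset: what is moved stays moved. The work goes in short steps, Python scripts to look and compute and a shell command to move; the robot and the scene stay as the last step left them, time stands still between calls to the robot, and variables do not carry over. Pictures are saved under pics/ and viewed, about 12 in all and at most 16, crops included, and the job is handed in when it is done.

```bash
mkdir -p pics; ls
python3 - <<'E'
from workcell import ctrl, cams
import cv2
s=ctrl.state();print(s)
for n in ("scene","side"):
    c=cams.calibration(n);print(n,c)
    im=cams.read_camera(n)[:,:,::-1]
    cv2.imwrite(f"pics/{n}0.png",cv2.resize(im,(800,600),interpolation=cv2.INTER_CUBIC))
    cv2.imwrite(f"pics/{n}0_raw.png",im)
print(cams.calibration("wrist"), ctrl.hold_point_z)
E
```

```text
pics
{'time': 0.0, 'q': array([ 1.22176585e+00,  2.17751001e-01,  1.61492434e+00, -5.81431543e-06,
        1.31127322e+00, -1.12199044e-01]), 'dq': array([-0.00091589, -0.00145331,  0.00059882, -0.00091598,  0.00331807,
        0.0009102 ]), 'joint_efforts': array([ 1.04727111e-03, -3.96847272e+01, -3.03855550e+01, -1.83449799e-05,
        9.81311314e-03,  8.64866536e-06]), 'eef_pos': array([0.14634285, 0.60679912, 0.22997533]), 'ee_rot': array([ 0.70296586, -0.08372488,  0.08334797, -0.70134318]), 'contact_force': array([ 0.81150358, -0.36939573, -0.45800428]), 'wrist_torque': array([0.01042973, 0.03163379, 0.00355457]), 'width': 0.08570763604101012}
scene {'fov_y': 52.37247036076998, 'cx': 252.32765729018607, 'cy': 192.14011094883324, 'world_from_camera': array([[-8.80377457e-01, -3.13856036e-01,  3.55569854e-01,
         9.45944216e-01],
       [ 4.74273688e-01, -5.82647489e-01,  6.59989676e-01,
         6.63297486e-01],
       [ 3.01387090e-05,  7.49677459e-01,  6.61803375e-01,
         7.93608038e-01],
       [ 0.00000000e+00,  0.00000000e+00,  0.00000000e+00,
         1.00000000e+00]])}
side {'fov_y': 48.23240645132306, 'cx': 266.46652335148184, 'cy': 203.14220886455547, 'world_from_camera': array([[ 0.93927599,  0.22421018, -0.25978918,  0.22555303],
       [-0.34310493,  0.59969862, -0.72293884, -0.91662919],
       [-0.00629503,  0.76817404,  0.64021013,  0.86653041],
       [ 0.        ,  0.        ,  0.        ,  1.        ]])}
{'fov_y': 64.22300739979889, 'cx': 254.24806486080269, 'cy': 189.58135781820567, 'world_from_camera': array([[ 0.23451273, -0.92857541, -0.28766558,  0.0718989 ],
       [ 0.9721117 ,  0.22351667,  0.07098688,  0.62534087],
       [-0.00161862, -0.29629041,  0.95509653,  0.37374997],
       [ 0.        ,  0.        ,  0.        ,  1.        ]])} 0.0187
```

View pics/scene0.png

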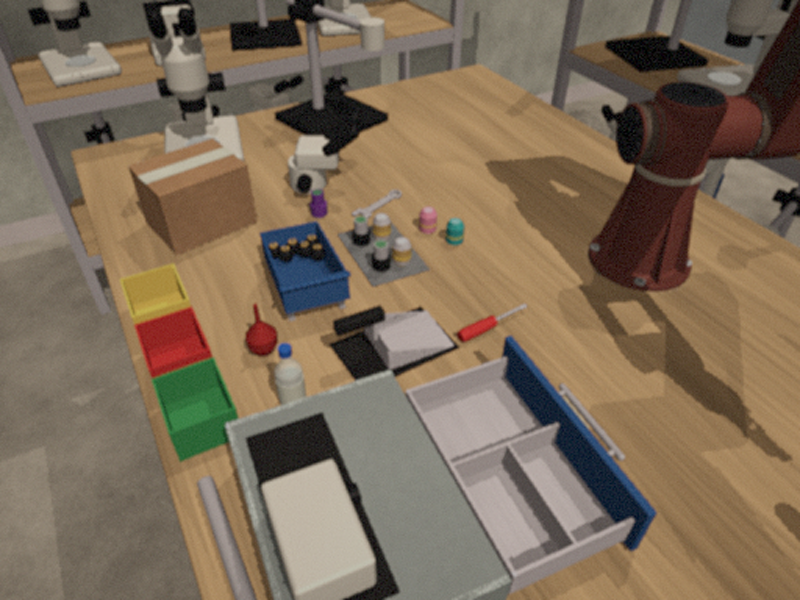

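View pics/side0.png

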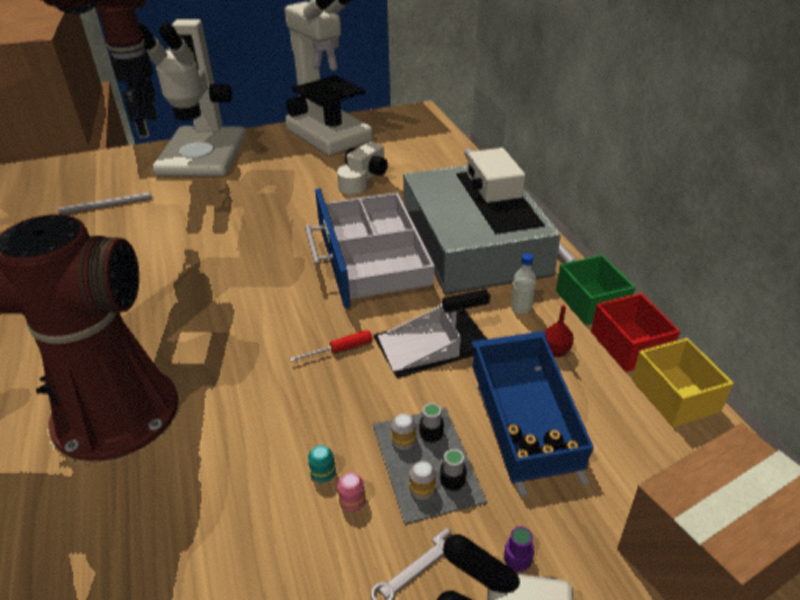

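Scene: blue bin with knobs at its far end (scene ~(300,245), side ~(540,440)); on the grey mat are two eyepieces (side (432,422), (454,468)) and two objectives (side (403,430), (423,478)). Purple (519,548), pink (351,491) and turquoise (321,463) are look-alikes off the mat, so not touched. Scoop on its mat at (420,335), drawer open at (380,240).

```bash
cat > h.py <<'E'
import numpy as np, cv2
from workcell import ctrl, cams
from scipy.spatial.transform import Rotation as Rn
def ray(n,u,v,c=None):
    """raw pixel -> origin, dir"""
    c=c or cams.calibration(n); f=192/np.tan(np.radians(c["fov_y"])/2); T=np.array(c["world_from_camera"])
    d=T[:3,:3]@np.array([(u-c["cx"])/f,-(v-c["cy"])/f,-1]); return T[:3,3],d/np.linalg.norm(d)
def onz(n,u,v,z,c=None):
    o,d=ray(n,u,v,c); return (o+d*(z-o[2])/d[2]).round(4)
def tri(a,b):
    (o1,d1),(o2,d2)=a,b
    A=np.array([d1,-d2]).T; t=np.linalg.lstsq(A,o2-o1,rcond=None)[0]
    p,q=o1+t[0]*d1,o2+t[1]*d2; return ((p+q)/2).round(4),round(np.linalg.norm(p-q),4)
def snap(n,f,box=None,w=800):
    c=cams.calibration(n); im=cams.read_camera(n)[:,:,::-1]
    if box: im=im[box[1]:box[3],box[0]:box[2]]
    s=min(800/im.shape[1],600/im.shape[0]); cv2.imwrite(f"pics/{f}.png",cv2.resize(im,None,fx=s,fy=s,interpolation=cv2.INTER_CUBIC)); return c,s
def tool():
    s=ctrl.state(); return s["eef_pos"],Rn.from_quat(s["ee_rot"]).as_matrix(),s
def go(x,y,z,ang=None):
    """needed shift in tool axes (mm) to get the TCP to xyz, and turn so that jaw axis (tool z) has world angle ang (mod pi)"""
    p,R,s=tool(); d=R.T@(np.array([x,y,z])-p)*1000
    ja=np.arctan2(R[1,2],R[0,2]); out=d.round(0)
    if ang is None: return out,round(ja,3)
    t=(ang-ja+np.pi/2)%np.pi-np.pi/2
    return out,"world turn",round(t,3),"tool-y turn",round(t*np.sign(R[2,1]),3),"q6",s["q"][5].round(2)
E
python3 - <<'E'
from h import *
p,R,s=tool();print(R.round(2))
k=.64
sc=lambda u,v,z:onz("scene",u*k,v*k,z); sd=lambda u,v,z:onz("side",u*k,v*k,z)
T=lambda a,b:tri(ray("scene",a[0]*k,a[1]*k),ray("side",b[0]*k,b[1]*k))
print("handle ends",sc(562,388,.062),sc(622,456,.062), sd(310,228,.062),sd(322,262,.062))
print("panel top",sc(507,340,.1),sc(652,515,.1),sd(318,190,.1),sd(348,278,.1))
print("drawer back right inner?",sc(410,392,.067),sc(510,575,.067),sd(434,262,.067))
print("cab front top",sc(390,374,.106),sc(508,578,.106),sd(403,175,.106),sd(440,250,.106))
print("eyep tops",sc(361,217,.062),sc(382,246,.062),sd(432,411,.062),sd(454,456,.062))
print("obj tops",sc(383,218,.054),sc(402,242,.054),sd(404,418,.054),sd(423,467,.054))
print("bin rim far/near", sc(262,235,.06),sc(318,225,.06),sc(348,270,.09),sc(270,290,.09))
print("bin rim side low:",sd(513,476,.06),sd(590,440,.06),"high",sd(473,340,.093),sd(545,335,.093))
print("scoop handle ends z~.09",sc(335,322,.1),sc(383,312,.1),sd(445,300,.1),sd(488,294,.1))
print("scoop lip",sc(385,367,.005),sc(455,340,.005),sd(376,335,.005),sd(398,373,.005))
print("mat",sc(333,345,.003),sc(357,378,.003),sd(484,350,.003))
E
```

```text
[[ 0.97 -0.    0.23]
 [-0.23 -0.    0.97]
 [-0.   -1.   -0.  ]]
handle ends [0.4208 0.2396 0.062 ] [0.428  0.3768 0.062 ] [0.4364 0.3686 0.062 ] [0.4297 0.2302 0.062 ]
panel top [0.4601 0.1418 0.1   ] [0.4836 0.4726 0.1   ] [0.4813 0.4623 0.1   ] [0.454  0.1063 0.1   ]
drawer back right inner? [0.6354 0.1379 0.067 ] [0.6688 0.4397 0.067 ] [0.6456 0.1416 0.067 ]
cab front top [0.6613 0.1216 0.106 ] [0.6877 0.4534 0.106 ] [0.686  0.4506 0.106 ] [0.6516 0.1248 0.106 ]
eyep tops [ 0.4878 -0.3374  0.062 ] [ 0.4963 -0.2234  0.062 ] [ 0.495  -0.2374  0.062 ] [ 0.4934 -0.3333  0.062 ]
obj tops [ 0.4426 -0.3223  0.054 ] [ 0.4489 -0.2258  0.054 ] [ 0.4502 -0.229   0.054 ] [ 0.4448 -0.3304  0.054 ]
bin rim far/near [ 0.6959 -0.3773  0.06  ] [ 0.5798 -0.356   0.06  ] [ 0.6031 -0.1531  0.09  ] [ 0.7492 -0.1672  0.09  ]
bin rim side low: [ 0.5609 -0.3957  0.06  ] [ 0.702  -0.3761  0.06  ] high [ 0.6104 -0.1349  0.093 ] [ 0.7332 -0.1668  0.093 ]
scoop handle ends z~.09 [ 0.6852 -0.027   0.1   ] [ 0.6041 -0.011   0.1   ] [ 0.6033 -0.0225  0.1   ] [ 0.685  -0.0338  0.1   ]
scoop lip [0.6196 0.0236 0.005 ] [0.4768 0.0255 0.005 ] [0.4832 0.0335 0.005 ] [ 0.4893 -0.081   0.005 ]
mat [ 0.6767 -0.07    0.003 ] [0.6727 0.0217 0.003 ] [ 0.6632 -0.0774  0.003 ]
```

```bash
python3 -m pendant '[29,0,-25,0,29,0,-25,0,29,0,-25,0,29,0,-25,0,29,0,-25,0,29,0,-25,0,29,0,-25,0,29,0,-25,0]'; python3 -m pendant '[29,0,-25,0,29,0,-25,0,29,0,-25,0,29,0,-25,0,29,0,-25,0,29,0,-25,0,29,0,-25,0,29,0,-25,0]';python3 -m pendant '[29,0,-25,0,29,0,-25,0,29,-10,-25,0,29,-10,-25,0,0,0,0,-0.13,0,0,0,-0.13,0,0,0,0,0,0,0,0]'
python3 - <<'E'
from h import *
c,s=snap("wrist","w1");import pickle;pickle.dump((c,s),open("w1.pkl","wb"));print(s,go(.646,-.024,.25,1.6))
E
```

```text
time: 0.9
eef_pos: [0.3255, 0.3571, 0.2308]
ee_rot: [0.702, -0.084, 0.083, -0.702]
contact_force: [0.3, 0.7, -0.2]
width: 0.0856
time: 1.7
eef_pos: [0.5041, 0.1084, 0.2308]
ee_rot: [0.702, -0.084, 0.083, -0.702]
contact_force: [0.1, 1.0, -1.9]
width: 0.0857
time: 2.5
eef_pos: [0.5927, -0.0144, 0.2507]
ee_rot: [-0.707, -0.007, 0.008, 0.707]
contact_force: [-0.4, -0.4, 0.6]
width: 0.0854
1.5625 (array([ 53.,   1., -11.]), 'world turn', np.float64(0.008), 'tool-y turn', np.float64(-0.008), 'q6', np.float64(-1.73))
```

View pics/w1.png

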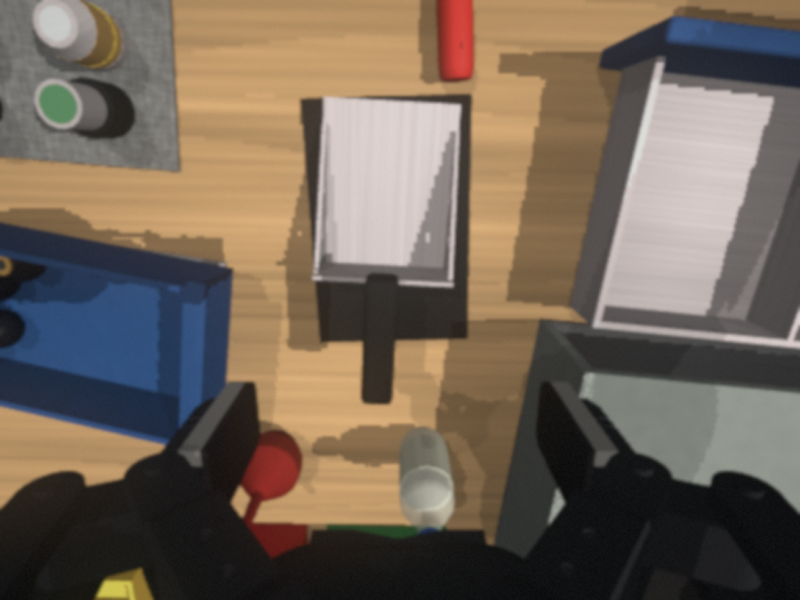

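Run:
```python
from h import *
import pickle;c,s=pickle.load(open("w1.pkl","rb"))
w=lambda u,v,z:onz("wrist",u/s,v/s,z,c)
print("handle front,tail",w(382,278,.101),w(377,398,.101))
print("lip",w(323,97,.005),w(461,103,.005),"back top",w(315,278,.053),w(453,286,.053))
print("side base", w(322,265,.005),w(452,275,.005))
print("bin rim", w(230,268,.095),w(167,440,.095), w(0,226,.07),w(0,405,.07))
print("mat", w(303,99,.003),w(470,95,.003),w(467,338,.003),w(322,341,.003))
print("drawer right wall top",w(660,60,.067),w(597,325,.067),"back",w(800,342,.067))
print("cab corner",w(545,322,.106))
```

```text
handle front,tail [ 0.5951 -0.0234  0.101 ] [ 0.6805 -0.0259  0.101 ]
lip [ 0.4804 -0.0721  0.005 ] [0.4824 0.0323 0.005 ] back top [ 0.609  -0.0742  0.053 ] [0.613  0.0281 0.053 ]
side base [ 0.6107 -0.0763  0.005 ] [0.6171 0.0328 0.005 ]
bin rim [ 0.592  -0.1215  0.095 ] [ 0.721  -0.1776  0.095 ] [ 0.5722 -0.284   0.07  ] [ 0.7097 -0.3148  0.07  ]
mat [ 0.4819 -0.0877  0.003 ] [0.4765 0.0391 0.003 ] [0.6746 0.0494 0.003 ] [ 0.68   -0.0784  0.003 ]
drawer right wall top [0.4604 0.147  0.067 ] [0.6365 0.1331 0.067 ] back [0.6468 0.2852 0.067 ]
cab corner [0.6208 0.0817 0.106 ]
```

```bash
R8='x'; python3 -m pendant '[0,0,0,0.15,0,0,0,0.15,0,0,0,0.15,0,0,0,0.15,0,0,0,0.15,0,0,0,0.15,0,0,0,0.15,0,0,0,0.15]' 0.7|tail -1; python3 -m pendant '[0,0,0,0.15,0,0,0,0.15,0,0,0,0.15,0,0,0,0.15,0,0,0,0.15,0,0,0,0.15,0,0,0,0.15,0,0,0,0.15]'|tail -1;python3 -m pendant '[0,0,0,0.15,0,0,0,0.15,0,0,0,0.15,0,0,0,0.15,0,0,0,0.15,0,0,0,0.04,0,0,0,0,0,0,0,0]'
python3 - <<'E'
from h import *
print(go(.640,-.0245,.14,1.545)); print(tool()[1].round(2))
E
```

```text
width: 0.0601
width: 0.0596
time: 4.95
eef_pos: [0.593, -0.0142, 0.2512]
ee_rot: [-0.009, -0.707, 0.707, 0.009]
contact_force: [-0.1, 0.2, -0.2]
width: 0.0598
(array([-47., 111.,   9.]), 'world turn', np.float64(-0.001), 'tool-y turn', np.float64(0.001), 'q6', np.float64(1.45))
[[-1.   -0.   -0.02]
 [ 0.02 -0.   -1.  ]
 [ 0.   -1.    0.  ]]
```

```bash
python3 -m pendant '[-16,30,3,0,-16,40,3,0,-15,40,3,0,0,0,0,0,0,30,0,0,0,25,0,0,0,13,0,0,0,0,0,0]' | sed -n '2p;4p'; python3 -m pendant '[0,0,0,0,0,0,0,0,0,0,0,0,0,0,0,0,0,0,0,0]' 0 20; python3 -m pendant '[0,-10,0,0,0,-30,0,0,0,-30,0,0,0,-30,0,0,0,0,0,0,0,0,0,0,0,0,0,0]'
python3 - <<'E'
from h import *
print(tool()[2]['wrist_torque'])
c,s=snap("side","sd1",(180,120,380,270))
E
```

```text
eef_pos: [0.6384, -0.0244, 0.0723]
contact_force: [-0.5, 0.1, -0.0]
time: 6.25
eef_pos: [0.6418, -0.025, 0.0757]
ee_rot: [-0.01, -0.707, 0.707, 0.007]
contact_force: [0.7, -0.4, 7.1]
width: 0.0216
time: 6.95
eef_pos: [0.638, -0.0244, 0.1707]
ee_rot: [0.007, 0.707, -0.707, -0.011]
contact_force: [-0.1, -0.1, -2.0]
width: 0.0217
[-0.00247656 -0.08764621  0.01697056]
```

View pics/sd1.png

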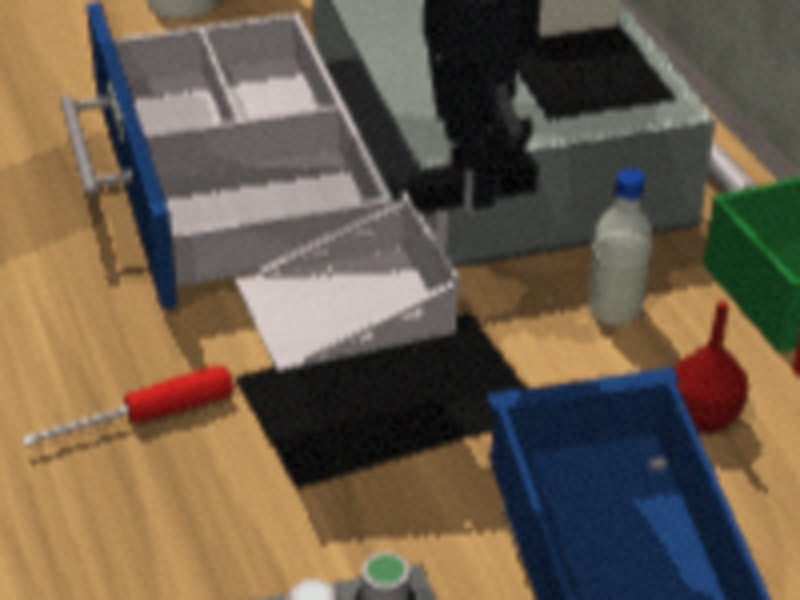

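Scoop is held level ~95 mm up. Now an enlarged look at the bin in the starting pictures.

Run:
```python
import cv2,numpy as np
a=cv2.imread("pics/scene0_raw.png")[136:206,158:232]; b=cv2.imread("pics/side0_raw.png")[208:318,296:384]
A=cv2.resize(a,None,fx=5,fy=5,interpolation=cv2.INTER_CUBIC);B=cv2.resize(b,None,fx=5,fy=5,interpolation=cv2.INTER_CUBIC)
o=np.zeros((550,370+440,3),np.uint8);o[:350,:370]=A;o[:550,370:]=B
cv2.imwrite("pics/bin.png",o[:,:800])
```

```text
(no output)
```

View pics/bin.png

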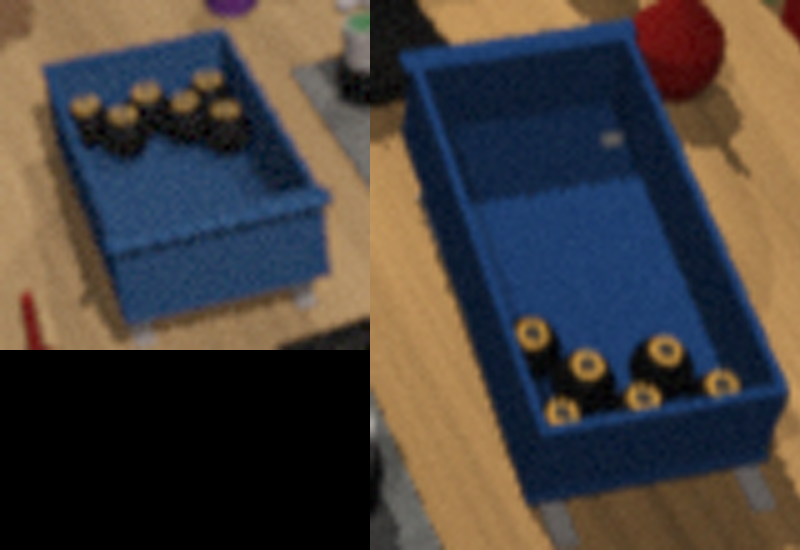

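```bash
cat > binfit.py <<'E'
from h import *
import pickle
from scipy.optimize import least_squares
c1,s1=pickle.load(open("w1.pkl","rb"))
SC=lambda u,v:("scene",158+u/5,136+v/5,None); SD=lambda u,v:("side",296+(u-370)/5,208+v/5,None)
# (u uphill, v, type): obs
obs=[(0,-1,SD(544,434)),(0,1,SD(787,390)),(1,-1,SD(403,57)),(1,1,SD(635,22)),
     (0,1,SC(45,68)),(0,-1,SC(223,33)),(1,1,SC(107,247)),(1,-1,SC(328,197)),(1,-1,("wrist",230/s1,268/s1,c1))]
def P(par,hi,sv):
    x,y,a,fl,fw=par; u=-.005 if hi==0 else .225+fl; v=sv*(.062+(fw if hi else 0)); h=.055
    t=np.radians(8); X=-u*np.cos(t)+h*np.sin(t); Z=.008+u*np.sin(t)+h*np.cos(t)
    return np.array([x+X*np.cos(a)-v*np.sin(a), y+X*np.sin(a)+v*np.cos(a), Z])
def res(par):
    r=[]
    for hi,sv,o in obs:
        oo,d=ray(*o); p=P(par,hi,sv)-oo; r+=list((p-d*(p@d))*1000)
    return r+[par[3]*1000/10,par[4]*1000/10]
f=least_squares(res,[.63,-.38,-1.73,0,0],loss="soft_l1",f_scale=3)
print(f.x.round(4)); r=np.array(f.fun[:-2]).reshape(-1,3); print(np.linalg.norm(np.array(res(f.x)[:-2]).reshape(-1,3),axis=1).round(1))
E
python3 binfit.py
```

```text
[ 0.6397 -0.3656 -1.7123  0.0049  0.0039]
[ 4.3  3.   3.6  3.4  5.1  4.4  3.   2.6 19.7]
```

```bash
python3 -m pendant '[0,-20,0,0,0,-20,0,-0.15,0,-20,0,-0.15,0,-20,0,-0.15,0,0,0,-0.15,0,0,0,-0.15,0,0,0,-0.15,0,0,0,-0.15]' - 60|tail -1; python3 -m pendant '[0,0,0,-0.15,0,0,0,-0.15,0,0,0,-0.104,0,0,0,0,0,0,0,0]'
python3 - <<'E'
from h import *
print(go(.683,-.064,.25,1.545+1.454))
E
```

```text
width: 0.0207
time: 8.3
eef_pos: [0.639, -0.0246, 0.2514]
ee_rot: [-0.463, 0.536, -0.534, 0.462]
contact_force: [0.7, -0.2, -2.0]
width: 0.0207
(array([33.,  1., 49.]), 'world turn', np.float64(0.002), 'tool-y turn', np.float64(-0.002), 'q6', np.float64(-0.0))
```

```bash
python3 -m pendant '[11,0,16,0,11,0,16,0,11,0,16,0,0,0,0,0,0,0,0,0]' >/dev/null
python3 - <<'E'
from h import *
import pickle
c,s=snap("wrist","w2");pickle.dump((c,s),open("w2.pkl","wb"));print(go(.683,-.064,.25,2.999))
E
```

```text
(array([0., 2., 1.]), 'world turn', np.float64(0.0), 'tool-y turn', np.float64(-0.0), 'q6', np.float64(-0.05))
```

View pics/w2.png

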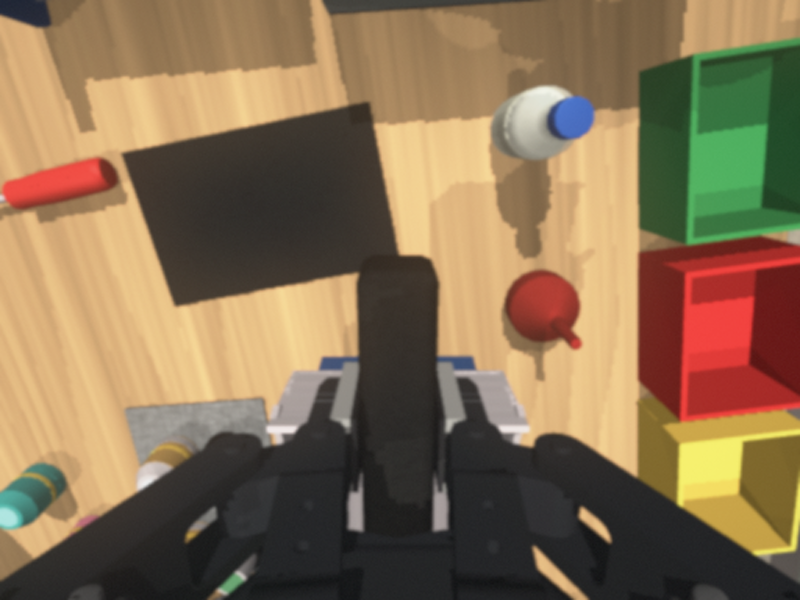

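Run:
```python
from h import *
import pickle;c,s=pickle.load(open("w2.pkl","rb"))
w=lambda u,v,z:onz("wrist",u/s,v/s,z,c)
print("mat w2",*[w(u,v,.003)for u,v in((124,152),(368,102),(398,252),(175,305))])
print("mat side",*[onz("side",180+u/4,120+v/4,.003) for u,v in ((240,378),(300,487),(525,385),(465,315))])
print("strip",w(320,357,.095),w(475,357,.095),w(320,357,.03),w(475,357,.03))
print("scoop back top",w(268,431,.25-.019-.036-.0),w(527,431,.195), "blower top?")
```

```text
mat w2 [0.478  0.0395 0.003 ] [0.6742 0.0481 0.003 ] [ 0.6803 -0.0707  0.003 ] [ 0.4824 -0.0894  0.003 ]
mat side [0.4818 0.0359 0.003 ] [ 0.4867 -0.0909  0.003 ] [ 0.6818 -0.0473  0.003 ] [0.6722 0.0458 0.003 ]
strip [ 0.6197 -0.1165  0.095 ] [ 0.7249 -0.1316  0.095 ] [ 0.604 -0.144  0.03 ] [ 0.732  -0.1624  0.03  ]
scoop back top [ 0.6116 -0.1087  0.195 ] [ 0.7352 -0.1264  0.195 ] blower top?
```

```bash
python3 - <<'E'
src=open("binfit.py").read()
src=src.replace(',(1,-1,("wrist",230/s1,268/s1,c1))]',',(2,-1,("wrist",230/s1,268/s1,c1)),(2,-1,("wrist",320/s2,357/s2,c2)),(2,1,("wrist",475/s2,357/s2,c2))]\n')
src=src.replace('SC=','c2,s2=pickle.load(open("w2.pkl","rb"))\nSC=',1)
src=src.replace('u=-.005 if hi==0 else .225+fl;','u=-.005 if hi==0 else .225+(fl if hi==1 else 0);').replace('(fw if hi else 0)','(fw if hi==1 else 0)').replace('h=.055\n','h=-.005 if hi==2 else .055\n')
open("binfit.py","w").write(src)
E
python3 binfit.py
python3 - <<'E'
from h import *
import cv2
b=cv2.imread("pics/w1.png")[190:470,0:280]
cv2.imwrite("pics/w1bin.png",cv2.resize(b,None,fx=2.1,fy=2.1,interpolation=cv2.INTER_CUBIC))
E
```

```text
[ 0.6388 -0.3702 -1.7107  0.0074  0.0026]
[2.2 1.1 1.9 3.6 7.2 6.9 3.4 3.7 2.9 3.8 2.5]
```

View pics/w1bin.png

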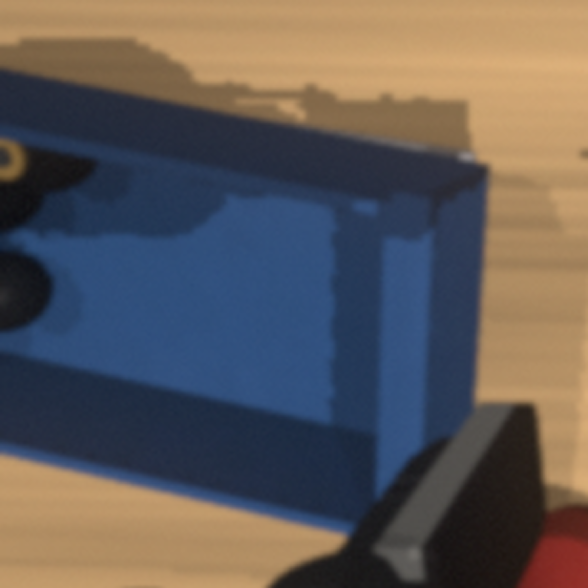

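Run:
```python
from h import *
import pickle;c,s=pickle.load(open("w1.pkl","rb"))
x,y,a=.6388,-.3702,-1.7107
def M(u,v,h):
    t=np.radians(8);X=-u*np.cos(t)+h*np.sin(t);Z=.008+u*np.sin(t)+h*np.cos(t)
    return np.array([x+X*np.cos(a)-v*np.sin(a),y+X*np.sin(a)+v*np.cos(a),Z]).round(4)
for px,uvh in (((383,205),(.22,-.057,.055)),((372,528),(.22,.062,.055)),((376,435),(.22,.057,0.0)),((335,225),(.22,-.05,0)),((330,410),(.22,.05,0))):
    m=M(*uvh); print(m,onz("wrist",px[0]/2.1/s,(190+px[1]/2.1)/s,m[2],c))
```

```text
[ 0.6117 -0.1541  0.0931] [ 0.6064 -0.1545  0.0931]
[ 0.7295 -0.1707  0.0931] [ 0.7233 -0.1714  0.0931]
[ 0.7256 -0.1624  0.0386] [ 0.718  -0.193   0.0386]
[ 0.6197 -0.1475  0.0386] [ 0.6308 -0.1983  0.0386]
[ 0.7187 -0.1614  0.0386] [ 0.7073 -0.2099  0.0386]
```

Run:
```python
from h import *
x,y,a=.6353,-.3702,-1.711
for p in ((533,333),(588,364),(665,350),(562,412),(642,397),(721,383)):
    w=np.array([0,0,.045])
    for _ in range(3):
        q=onz("side",296+(p[0]-370)/5,208+p[1]/5,w[2]); d=q[:2]-[x,y]; X=d@[np.cos(a),np.sin(a)]; v=d@[-np.sin(a),np.cos(a)]
        u=-X; w=np.array([*q[:2],.008+.016+.014+u*.139])
    print(round(u*1000),round(v*1000))
print(go(.6677,-.1405,.19,a+np.pi/2))
```

```text
60 -36
38 -15
38 25
15 -36
15 5
15 46
(array([78., 62., -3.]), 'world turn', np.float64(0.003), 'tool-y turn', np.float64(-0.003), 'q6', np.float64(-0.05))
```

```bash
python3 -m pendant '[26,0,0,0,26,0,-1,0,26,0,0,0,0,20,0,0,0,20,0,0,0,22,0,0,0,0,0,0,0,0,0,0]'
python3 - <<'E'
from h import *
print(go(.6694,-.1407,.1075,-1.711+np.pi/2))
import pickle
snap("side","sd3",(290,160,400,320))
im1=cv2.imread("pics/sd3.png"); snap("scene","sc3",(150,110,260,230)); im2=cv2.imread("pics/sc3.png")
h=min(im1.shape[0],im2.shape[0]); f=lambda i:cv2.resize(i,(400,int(400*i.shape[0]/i.shape[1])))
a,b=f(im1),f(im2); o=np.zeros((max(a.shape[0],b.shape[0]),800,3),np.uint8);o[:a.shape[0],:400]=a;o[:b.shape[0],400:]=b;cv2.imwrite("pics/both3.png",o)
E
```

```text
time: 9.65
eef_pos: [0.6699, -0.1404, 0.1909]
ee_rot: [-0.464, 0.535, -0.534, 0.463]
contact_force: [0.4, 0.3, -1.5]
width: 0.021
(array([ 0., 83., -0.]), 'world turn', np.float64(0.001), 'tool-y turn', np.float64(-0.001), 'q6', np.float64(-0.17))
```

View pics/both3.png

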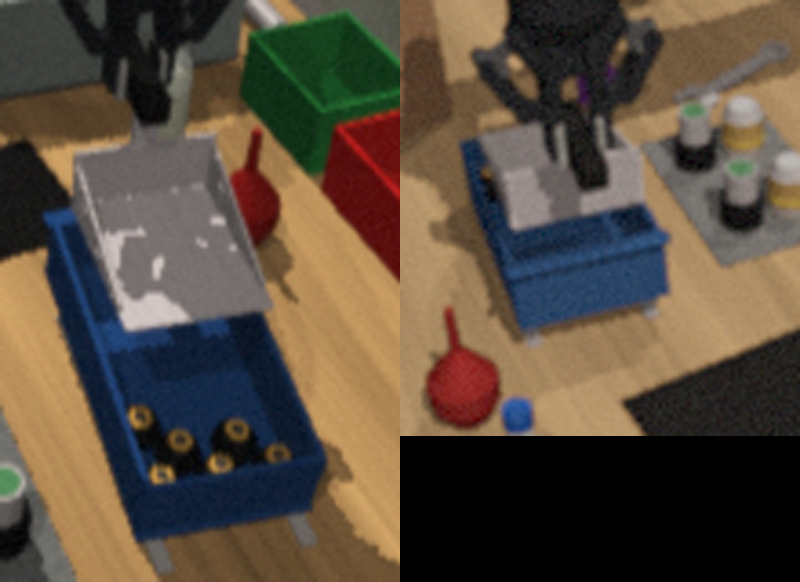

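Run:
```python
from h import *
k=110/400; p,R,s=tool()
S=lambda u,v,z:onz("side",290+u*k,160+v*k,z); C=lambda u,v,z:onz("scene",150+(u-400)*k,110+v*k,z)
z=.1205
for n,e,o in (("lip",.159,[S(124,328,z),S(270,308,z)]),("heel",.029,[C(515,228,z),C(645,203,z)])):
    ex=p[:2]+e*R[:2,0]; m=(o[0]+o[1])[:2]/2; d=m-ex
    print(n,ex.round(4),m.round(4),"bias along,lat mm",(d@R[:2,0]*1e3).round(1),(d@R[:2,2]*1e3).round(1),np.linalg.norm(o[0]-o[1]))
# rim low corners in side, scene
print(onz("side",290+320*k,160+452*k,.062),onz("side",290+133*k,160+483*k,.062))
print([ (C(u,v,.093)) for u,v in ((512,268),(668,236))])
```

```text
lip [ 0.6491 -0.2985] [ 0.647  -0.2968] bias along,lat mm -1.3 -2.3 0.10089425157064195
heel [ 0.6675 -0.1698] [ 0.6678 -0.1627] bias along,lat mm -7.1 -0.7 0.1015001970441437
[ 0.6973 -0.3849  0.062 ] [ 0.5713 -0.3652  0.062 ]
[array([ 0.7277, -0.1609,  0.093 ]), array([ 0.6062, -0.1396,  0.093 ])]
```

```bash
python3 -m pendant '[0,15,0,0,0,15,0,0,0,12,0,0,0,10,0,0,0,0,0,0]'|sed -n '2p;4p'; python3 -m pendant '[0,8,0,0,0,8,0,0,0,0,0,0]'|sed -n '2p;4p';python3 -m pendant '[0,4,0,0,0,4,0,0,0,0,0,0]'|sed -n '2p;4p'; python3 -m pendant '[0,3,0,0,0,2,0,0,0,0,0,0]'|sed -n '2p;4p'
```

```text
eef_pos: [0.6687, -0.1406, 0.1358]
contact_force: [-1.1, 0.5, -2.7]
eef_pos: [0.6704, -0.1417, 0.1223]
contact_force: [-0.5, -1.8, -2.9]
eef_pos: [0.671, -0.1416, 0.1156]
contact_force: [1.2, -1.2, -0.4]
eef_pos: [0.672, -0.1412, 0.1124]
contact_force: [-1.0, 1.8, 5.4]
```

```bash
python3 -m pendant '[0,0,0,0,0,0,0,0,0,0,0,0,0,0,0,0]' 0.45|tail -2
python3 - <<'E'
from h import *
snap("side","sd4",(290,160,400,320))
im1=cv2.imread("pics/sd4.png"); snap("scene","sc4",(150,110,260,230)); im2=cv2.imread("pics/sc4.png")
f=lambda i:cv2.resize(i,(400,int(400*i.shape[0]/i.shape[1])))
a,b=f(im1),f(im2); o=np.zeros((max(a.shape[0],b.shape[0]),800,3),np.uint8);o[:a.shape[0],:400]=a;o[:b.shape[0],400:]=b;cv2.imwrite("pics/both4.png",o)
E
```

```text
contact_force: [1.1, 0.4, 0.2]
width: 0.0381
```

View pics/both4.png

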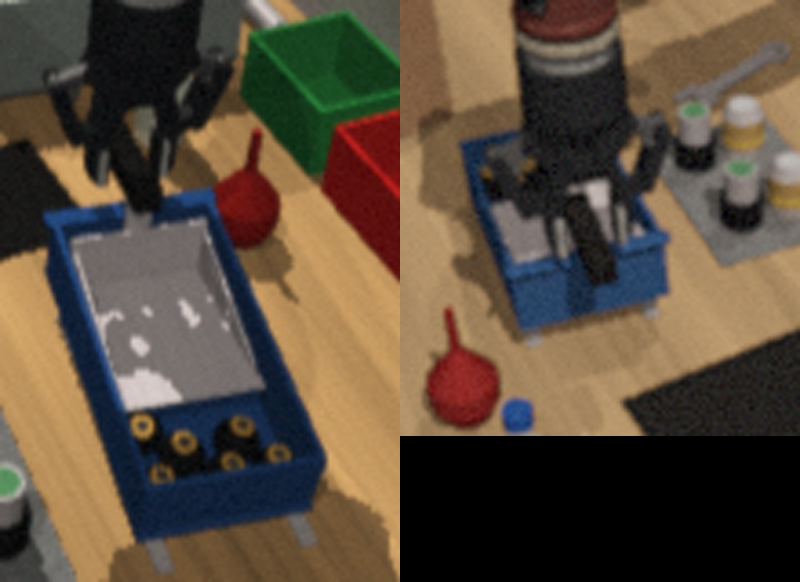

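```bash
python3 -m pendant '[6,-2,0,0,6,-2,0,0,0,0,0,0]'|sed -n '2p;4p'; python3 -m pendant '[0,0,0,0,0,0,0,0,0,0,0,0,0,0,0,0]' 0 50|sed -n '2p;4,5p'; python3 -m pendant '[5,2,0,0,5,1.7,0,0,5,0.7,0,0,5,0.7,0,0,5,0.7,0,0,5,0.7,0,0,5,0.7,0,0]'|sed -n '2p;4p'; python3 -m pendant '[5,0.7,0,0,5,0.7,0,0,5,0.7,0,0,0,0,0,0]'|sed -n '2p;4p'
```

```text
eef_pos: [0.6693, -0.1545, 0.115]
contact_force: [0.4, -0.2, -0.1]
eef_pos: [0.6695, -0.1534, 0.1147]
contact_force: [0.7, -1.4, 0.5]
width: 0.0209
eef_pos: [0.6669, -0.1851, 0.1106]
contact_force: [2.2, 6.2, 8.6]
eef_pos: [0.664, -0.2017, 0.1082]
contact_force: [1.5, 5.0, 7.5]
```

```bash
python3 -m pendant '[4,0.6,0,0,4,0.6,0,0,4,0.6,0,0,0,0,0,0]'|sed -n '2p;4p'; python3 -m pendant '[4,0.6,0,0,4,0.6,0,0,0,0,0,0]'|sed -n '2p;4p'; python3 -m pendant '[4,0.6,0,0,0,0,0,0]'|sed -n '2p;4p'
python3 - <<'E'
from h import *
snap("side","sd5",(290,180,400,320))
E
```

```text
eef_pos: [0.6634, -0.2115, 0.1078]
contact_force: [0.5, 10.4, 13.2]
eef_pos: [0.6629, -0.2194, 0.1074]
contact_force: [1.1, 8.6, 13.5]
eef_pos: [0.6626, -0.22, 0.1072]
contact_force: [0.9, 17.5, 17.9]
```

View pics/sd5.png

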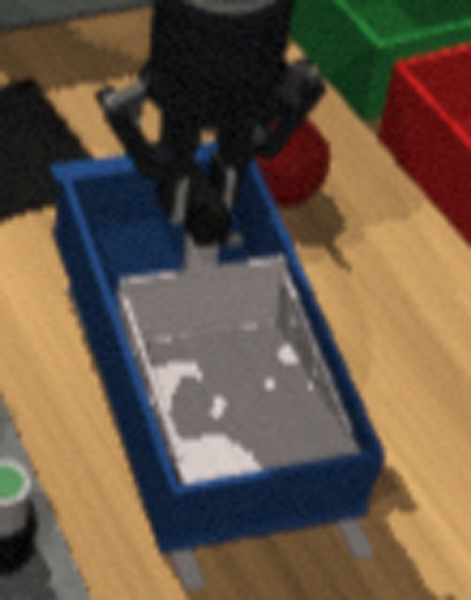

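The knobs are out of sight: the lip rode up over them (my downward preload levered the nose up on the heel). I'll back out, re-lay the scoop and push again without preload.

```bash
python3 -m pendant '[-4,-5,0,0,-5,-5,0,0,-10,-5,0,0,-15,-4,0,0,-15,-3,0,0,-15,-3,0,0,-12,-2,0,0,0,0,0,0]'|sed -n '2p;4p'; python3 -m pendant '[-10,0,0,0,-3,0,0,0,0,0,0,0]'|sed -n '2p;4p'
python3 - <<'E'
from h import *
print(go(.6694,-.134,.13,-1.711+np.pi/2))
snap("side","sd6",(290,180,400,320))
E
```

```text
eef_pos: [0.6696, -0.149, 0.1286]
contact_force: [-0.1, 0.1, -1.8]
eef_pos: [0.6702, -0.1455, 0.1281]
contact_force: [-1.4, -14.0, -3.7]
(array([-11.,  -2.,  -2.]), 'world turn', np.float64(0.001), 'tool-y turn', np.float64(-0.001), 'q6', np.float64(-0.16))
```

View pics/sd6.png

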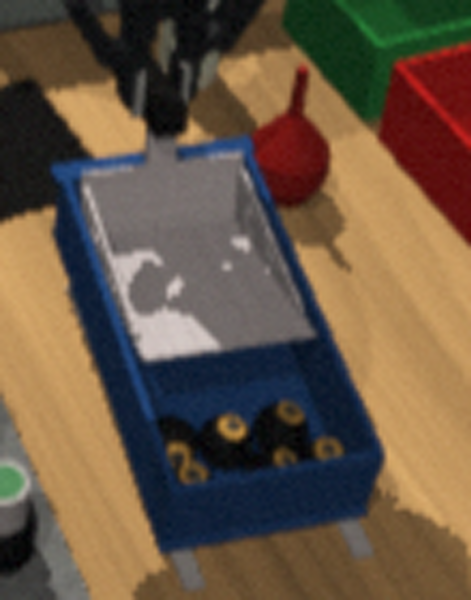

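```bash
python3 -m pendant '[6,0,0,0,5,0,0,0,0,4,0,0,0,4,0,0,0,0,0,0]'|sed -n '2p;4p'; python3 -m pendant '[0,3,0,0,0,3,0,0,0,0,0,0]'|sed -n '2p;4p'; python3 -m pendant '[0,3,0,0,0,0,0,0]'|sed -n '2p;4p'
```

```text
eef_pos: [0.6691, -0.1487, 0.1192]
contact_force: [-0.4, -0.8, -2.5]
eef_pos: [0.6698, -0.1495, 0.1143]
contact_force: [0.3, -2.2, -2.5]
eef_pos: [0.67, -0.1498, 0.1118]
contact_force: [0.9, -2.3, 0.2]
```

```bash
python3 -m pendant '[0,0,0,0,0,0,0,0,0,0,0,0]' 0.45|tail -1; python3 -m pendant '[6,-2,0,0,5,-2,0,0,0,0,0,0]'|sed -n '2p;4p'; python3 -m pendant '[0,0,0,0,0,0,0,0,0,0,0,0,0,0,0,0]' 0 60|sed -n '2p;4,5p'; python3 -m pendant '[3,-0.6,0,0,3,0.4,0,0,4,0.5,0,0,0,0,0,0]'|sed -n '2p;4p'; python3 -m pendant '[4,0.5,0,0,4,0.5,0,0,4,0.6,0,0,0,0,0,0]'|sed -n '2p;4p'; python3 -c "
from h import *
print(tool()[2]['wrist_torque'])
snap('side','sd7',(290,180,400,320))"
```

```text
width: 0.0384
eef_pos: [0.6683, -0.1611, 0.1161]
contact_force: [0.5, 1.1, 0.5]
eef_pos: [0.668, -0.1603, 0.1157]
contact_force: [-1.3, -0.9, 3.0]
width: 0.0208
eef_pos: [0.6663, -0.1704, 0.1145]
contact_force: [0.2, -0.8, -2.0]
eef_pos: [0.6645, -0.1827, 0.113]
contact_force: [0.4, 0.6, -2.8]
[ 0.07302358 -0.08934128 -0.05194812]
```

View pics/sd7.png

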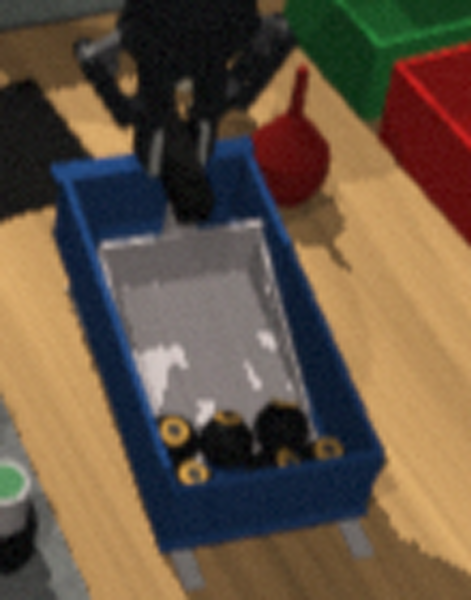

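```bash
for i in 1; do python3 -m pendant '[4,0.7,0,0,4,0.7,0,0,4,0.6,0,0,0,0,0,0]'|sed -n '2p;4p'; python3 -m pendant '[4,0.6,0,0,4,0.6,0,0,4,0.6,0,0,0,0,0,0]'|sed -n '2p;4p'; python3 -m pendant '[4,0.6,0,0,4,0.6,0,0,0,0,0,0]'|sed -n '2p;4p'; python3 -m pendant '[4,0.6,0,0,4,0.6,0,0,0,0,0,0]'|sed -n '2p;4p'; done
```

```text
eef_pos: [0.663, -0.1945, 0.1113]
contact_force: [0.5, -0.6, -2.1]
eef_pos: [0.6617, -0.2058, 0.1099]
contact_force: [0.6, 2.1, -0.2]
eef_pos: [0.6602, -0.2146, 0.1083]
contact_force: [0.7, 0.0, -1.2]
eef_pos: [0.6592, -0.2221, 0.1073]
contact_force: [-0.3, 1.4, -1.0]
```

Low forces. Push on gently until the lip meets the wall.

```bash
python3 -m pendant '[3,0.4,0,0,3,0.4,0,0,0,0,0,0]'|sed -n '2p;4p'; python3 -m pendant '[3,0.4,0,0,3,0.4,0,0,0,0,0,0]'|sed -n '2p;4p';python3 -c "
from h import *
snap('side','sd8',(290,180,400,320))"
```

```text
eef_pos: [0.6592, -0.2231, 0.1084]
contact_force: [-0.9, 12.6, 8.1]
eef_pos: [0.6593, -0.2241, 0.1096]
contact_force: [-2.2, 24.3, 15.2]
```

View pics/sd8.png

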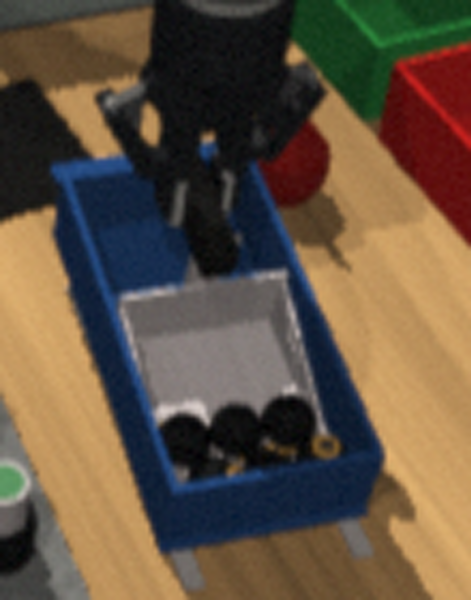

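```bash
python3 -m pendant '[-2,1,0,0,-3,2,0,0,-3,2,0,0,-3,2,0,0,0,0,0,0]' - 20|sed -n '2p;4p'; python3 -m pendant '[-3,1.5,0,0,-3,1.5,0,0,-3,1.5,0,0,0,0,0,0]'|sed -n '2p;4p'; python3 -m pendant '[-3,1.5,0,0,-3,1.5,0,0,0,0,0,0]'|sed -n '2p;4p';python3 -m pendant '[-3,1.5,0,0,-3,1.5,0,0,0,0,0,0]' - 100|sed -n '2p;4p'; python3 -c "
from h import *
snap('side','sd9',(290,180,400,320))"
```

```text
eef_pos: [0.6598, -0.2214, 0.1059]
contact_force: [-9.4, 10.1, 24.1]
eef_pos: [0.6604, -0.2195, 0.1053]
contact_force: [-17.9, -1.3, 33.6]
eef_pos: [0.662, -0.2124, 0.1027]
contact_force: [-17.0, 1.4, 35.0]
eef_pos: [0.6638, -0.2081, 0.1008]
contact_force: [-15.1, -1.0, 35.3]
```

View pics/sd9.png

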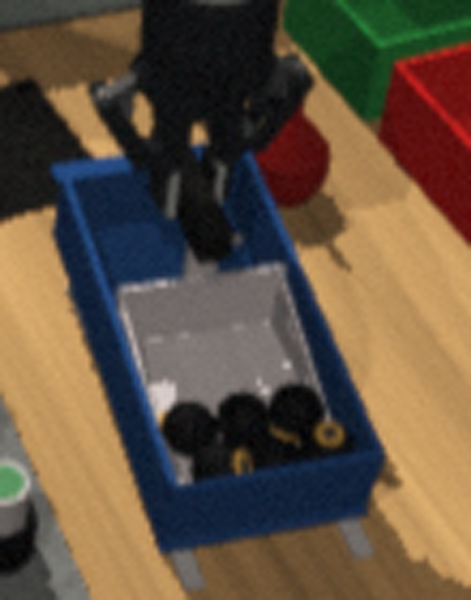

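```bash
python3 -m pendant '[-3,1,-1,0,-3,1,-1,0,-3,1,0,0,0,0,0,0]' - 20|sed -n '2p;4p'; python3 -m pendant '[-3,1,-1,0,-3,1,0,0,-3,1,0,0,0,0,0,0]'|sed -n '2p;4p';  python3 -m pendant '[-3,1,0,0,-3,1,0,0,0,0,0,0]'|sed -n '2p;4p'; python3 -c "
from h import *
snap('side','sd10',(290,180,400,320)); print(tool()[2]['wrist_torque'])"
```

```text
eef_pos: [0.6652, -0.1992, 0.0966]
contact_force: [-9.0, -2.5, 27.9]
eef_pos: [0.6654, -0.1985, 0.0962]
contact_force: [-13.3, -18.6, 32.4]
eef_pos: [0.6655, -0.1983, 0.0961]
contact_force: [-18.4, -30.5, 37.9]
[-5.5933828   3.77304134 -0.19553297]
```

```bash
python3 -m pendant '[5,-1,0,0,5,-1,0,0,3,-3,0,0,0,-3,0,0,0,-4,0,0,0,-5,0,0,0,0,0,0]' - 100|sed -n '2p;4,5p'; python3 -c "
from h import *
snap('side','sd10',(290,160,400,320)); print(tool()[2]['wrist_torque'])"
```

```text
eef_pos: [0.6618, -0.1922, 0.0994]
contact_force: [-0.5, -1.5, 6.8]
width: 0.0201
[-0.70591506  0.08215221 -0.08561474]
```

View pics/sd10.png

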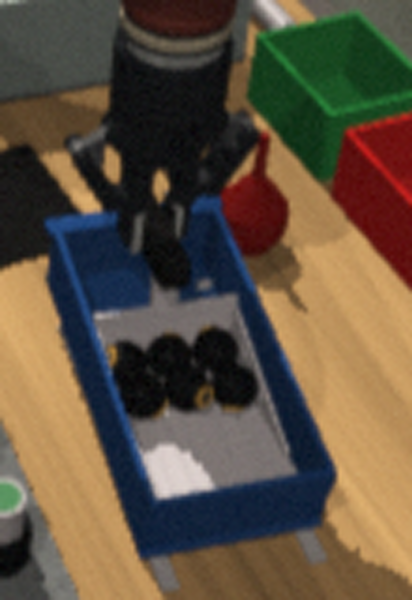

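```bash
python3 -m pendant '[0,-8,0,0,0,-15,0,0,0,-20,0,0,0,-20,0,0,0,-20,0,0,0,-20,0,0,0,-20,0,0,0,-20,0,0]'|sed -n '2p;4p'; python3 -m pendant '[0,-12,0,0,0,-6,0,0,0,0,0,0.05,0,0,0,0.1,0,0,0,0.1,0,0,0,0.1,0,0,0,0.1,0,0,0,0.1]'|sed -n '2p;4p';python3 -m pendant '[0,0,0,0.1,0,0,0,0.1,0,0,0,0.1,0,0,0,0.1,0,0,0,0.1,0,0,0,0.1,0,0,0,0.1,0,0,0,0.1]'|sed -n '2p;4p'
python3 - <<'E'
from h import *
print(go(.681,.203,.26,-.075+np.pi/2)); print(tool()[1].round(2), tool()[2]['wrist_torque'])
k=.64
print(onz("scene",310*k,530*k,.15),onz("scene",330*k,415*k,.106),onz("scene",355*k,540*k,.17), onz("side",470*k,175*k,.14))
im=cams.read_camera("side");print(im.shape)
E
```

```text
eef_pos: [0.6593, -0.189, 0.2399]
contact_force: [-0.6, 0.6, -3.1]
eef_pos: [0.6597, -0.1897, 0.2564]
contact_force: [-0.6, 0.7, -3.0]
eef_pos: [0.6599, -0.1899, 0.2566]
contact_force: [0.7, -0.4, -3.4]
(array([ -50.,   -3., -390.]), 'world turn', np.float64(-0.15), 'tool-y turn', np.float64(0.15), 'q6', np.float64(1.11))
[[-1.   -0.    0.07]
 [-0.07  0.   -1.  ]
 [ 0.   -1.   -0.  ]] [ 0.00857969 -0.1941768  -0.04745211]
[0.867  0.3184 0.15  ] [0.7714 0.1492 0.106 ] [0.8315 0.3624 0.17  ] [0.8078 0.3355 0.14  ]
(384, 512, 3)
```

```bash
python3 -m pendant '[0,0,0,0.08,0,0,0,0.07,0,0,-8,0,1,0,-16,0,0,0,-24,0,1,0,-25,0,0,0,-25,0,1,0,-25,0]'|sed -n '2p;4p'; python3 -m pendant '[0,0,-25,0,1,0,-25,0,0,0,-25,0,1,0,-25,0,0,0,-25,0,1,0,-25,0,0,0,-25,0,1,0,-25,0]'|sed -n '2p;4p'; python3 -m pendant '[0,0,-25,0,1,0,-20,0,0,0,-15,0,0,0,-9,0,0,0,-4,0,0,0,0,0]'|sed -n '2p;4p'
python3 - <<'E'
from h import *
print(go(.681,.203,.16,-.075+np.pi/2))
snap("side","sd11",(180,100,330,212))
E
```

```text
eef_pos: [0.6661, -0.0648, 0.2579]
contact_force: [-0.1, 0.0, -4.1]
eef_pos: [0.6758, 0.1348, 0.2579]
contact_force: [0.0, -0.5, -2.4]
eef_pos: [0.6809, 0.2052, 0.2581]
contact_force: [-0.2, -0.2, -3.9]
(array([-0., 98.,  2.]), 'world turn', np.float64(-0.004), 'tool-y turn', np.float64(0.004), 'q6', np.float64(1.84))
```

View pics/sd11.png

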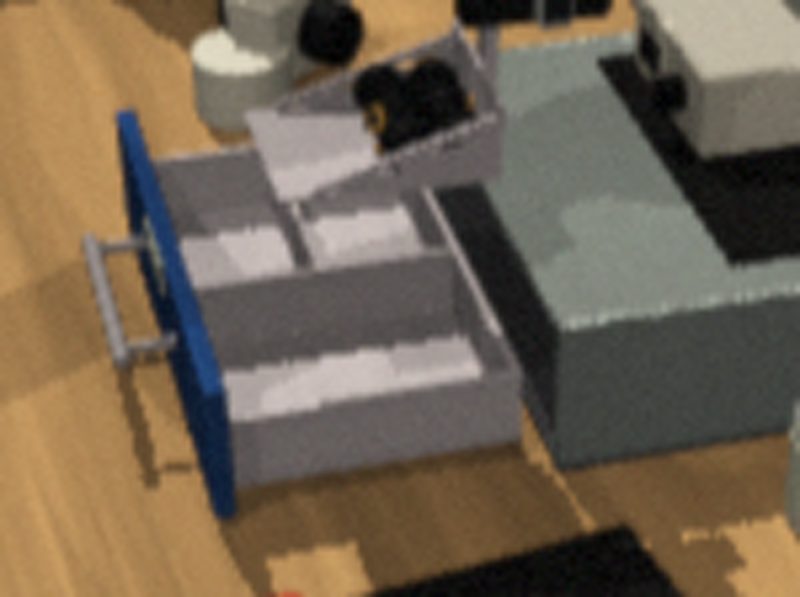

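Run:
```python
from h import *
p,R,s=tool(); k=150/800
def plane(u,v,lat):
    o,d=ray("side",180+u*k,100+v*k); n=R[:,2]; t=((p+n*lat-o)@n)/(d@n); q=o+t*d; return q.round(4), round(((q-p)@R[:,0])*1000,1), round((q[2]-p[2])*1000,1)
print("near lip",plane(280,202,.052)); print("near heel",plane(498,180,.052)); print("far lip",plane(248,112,-.052)); print(p)
def z(u,v,zz): return onz("side",180+u*k,100+v*k,zz)
print("right wall top back",z(520,375,.067),z(425,190,.067),"divider",z(452,252,.067),"panel top near inner",z(225,385,.1),"far",z(135,110,.1),"handle",z(90,240,.062),z(122,360,.062),"panel front",z(212,392,.1),"cab",z(555,330,.106),z(485,185,.106))
```

```text
near lip (array([0.5077, 0.1648, 0.1945]), np.float64(169.9), np.float64(-63.6))
near heel (array([0.6353, 0.1557, 0.1871]), np.float64(42.0), np.float64(-71.0))
far lip (array([0.5187, 0.2683, 0.1956]), np.float64(166.3), np.float64(-62.5))
[0.68092356 0.20458756 0.25809536]
right wall top back [0.6395 0.1282 0.067 ] [0.6571 0.3504 0.067 ] divider [0.6478 0.2713 0.067 ] panel top near inner [0.4605 0.1354 0.1   ] far [0.4891 0.467  0.1   ] handle [0.4327 0.3764 0.062 ] [0.4201 0.2349 0.062 ] panel front [0.4517 0.1314 0.1   ] cab [0.655  0.1124 0.106 ] [0.6742 0.2808 0.106 ]
```

```bash
python3 -m pendant '[6,0,-2,0,10,0,-3,0,7,0,0,0,2,10,0,0,0,18,0,0,0,22,0,0,0,22,0,0,0,20,0,0]'|sed -n '2p;4p';python3 -m pendant '[0,15,0,0,0,9,0,0,0,4,0,0,4,0,0,0,4,0,0,0,4,0,0,0,0,0,0,0]'|sed -n '2p;4p';python3 -m pendant '[3,0,0,0,3,0,0,0,0,0,0,0]' - 20|sed -n '2p;4p';python3 -m pendant '[3,0,0,0,3,0,0,0,0,0,0,0]'|sed -n '2p;4p'
```

```text
eef_pos: [0.6555, 0.2117, 0.1643]
contact_force: [0.6, -0.1, -2.8]
eef_pos: [0.6441, 0.2131, 0.1392]
contact_force: [-0.5, 0.5, -4.0]
eef_pos: [0.6378, 0.2134, 0.1382]
contact_force: [-0.3, -0.6, -4.6]
eef_pos: [0.6353, 0.2134, 0.1402]
contact_force: [4.8, -1.2, -2.5]
```

```bash
python3 -m pendant '[3,-1,0,0,3,-1,0,0,0,0,0,0]'|sed -n '2p;4p';python3 -m pendant '[3,-1,0,0,3,-1,0,0,0,0,0,0]'|sed -n '2p;4p';python3 -m pendant '[3,-1,0,0,3,-1,0,0,0,0,0,0]'|sed -n '2p;4p'
```

```text
eef_pos: [0.6334, 0.2134, 0.144]
contact_force: [10.9, -1.9, -2.9]
eef_pos: [0.6315, 0.2135, 0.1478]
contact_force: [16.7, -2.1, -3.7]
eef_pos: [0.628, 0.2139, 0.153]
contact_force: [18.4, -4.5, 3.1]
```

```bash
python3 -m pendant '[2,-2,0,0,2,-3,0,0,2,-3,0,0,0,0,0,0]'|sed -n '2p;4p';python3 -m pendant '[2,-3,0,0,2,-3,0,0,2,-3,0,0,0,0,0,0]'|sed -n '2p;4p'; python3 -c "
from h import *
c,s=snap('side','sd12',(180,100,330,212)); print(tool()[2]['wrist_torque'])"
```

```text
eef_pos: [0.6216, 0.2146, 0.1612]
contact_force: [17.0, -4.1, 3.1]
eef_pos: [0.6142, 0.2153, 0.1691]
contact_force: [16.4, -2.8, 2.1]
[-0.68787013 -3.63703068 -0.09242861]
```

```bash
python3 -m pendant '[-5,0,0,0,0,5,0,0,0,5,0,0,0,4,0,0,0,0,0,0,0,0,0,0]' - 100|sed -n '2p;4p';python3 -m pendant '[-10,0,0,0,-20,0,0,0,-15,0,0,0,-5,0,0,0,0,0,0,0,0,0,0,0]'|sed -n '2p;4p'; python3 -m pendant '[0,-8,0,0,0,-15,0,0,0,-20,0,0,0,-20,0,0,0,-15,0,0,0,0,0,0,0,0,0,0]'|sed -n '2p;4p'; python3 -c "
from h import *
c,s=snap('side','sd13',(180,100,330,212)); print(tool()[2]['wrist_torque'])
import numpy as np
im=cv2.imread('pics/sd13.png'); 
g=im.max(2)<45; 
n,l,st,ce=cv2.connectedComponentsWithStats(g.astype('uint8'))
for i in range(1,n):
    if st[i,4]>300: print(st[i],ce[i].round())"
```

```text
eef_pos: [0.6164, 0.2157, 0.1536]
contact_force: [12.5, -0.5, 3.3]
eef_pos: [0.656, 0.212, 0.1465]
contact_force: [0.4, 0.3, -1.8]
eef_pos: [0.6574, 0.2121, 0.2261]
contact_force: [0.1, -0.2, -2.9]
[-0.02398225 -0.12171818  0.06213063]
[ 298    0   63   67 3292] [329.  33.]
[ 420    0  152   89 7598] [498.  44.]
[  601    31   199   232 16113] [716. 168.]
[ 462  207   97  221 7396] [517. 309.]
[148 280  25  48 524] [161. 309.]
[ 209  290   50  126 3572] [235. 354.]
[ 323  328   69   65 2801] [356. 361.]
[167 354  16  33 332] [176. 368.]
[  379   526   301    71 11050] [560. 572.]
```

Run:
```python
from h import *
k=.64
print("bottle",onz("side",523*k,305*k,.0),onz("scene",291*k,402*k,0.)," blower",onz("side",559*k,350*k,.01))
print(go(.66,-.018,.226,.01+np.pi/2))
```

```text
bottle [0.7969 0.0224 0.    ] [0.7904 0.0147 0.    ]  blower [ 0.7918 -0.1335  0.01  ]
(array([-20.,  -1., 229.]), 'world turn', np.float64(0.081), 'tool-y turn', np.float64(-0.081), 'q6', np.float64(1.85))
```

```bash
python3 -m pendant '[-2,0,20,0,-2,0,30,0,-3,0,35,0,-3,0,35,0,-3,0,35,0,-3,0,35,0,-2,0,25,0,-2,0,14,0]'|sed -n '2p;4p';python3 -m pendant '[0,0,0,-0.081,0,20,0,0,0,30,0,0,0,30,0,0,0,20,0,0,0,0,0,0]' - 20|sed -n '2p;4p'
python3 -m pendant '[0,6,0,0,0,6,0,0,0,6,0,0,0,0,0,0]'|sed -n '2p;4p'; python3 -m pendant '[0,6,0,0,0,6,0,0,0,0,0,0]'|sed -n '2p;4p'
```

```text
eef_pos: [0.6597, -0.0213, 0.2236]
contact_force: [-0.1, 0.0, -2.9]
eef_pos: [0.6567, -0.0174, 0.1195]
contact_force: [-1.5, -0.2, -2.7]
eef_pos: [0.6607, -0.0179, 0.1069]
contact_force: [-0.8, -0.6, -1.6]
eef_pos: [0.6601, -0.0178, 0.094]
contact_force: [0.4, 0.3, -2.4]
```

```bash
python3 -m pendant '[0,4,0,0,0,4,0,0,0,0,0,0]'|sed -n '2p;4p'; python3 -m pendant '[0,3,0,0,0,3,0,0,0,0,0,0]'|sed -n '2p;4p'; python3 -m pendant '[0,3,0,0,0,3,0,0,0,0,0,0]'|sed -n '2p;4p'
```

```text
eef_pos: [0.6631, -0.0175, 0.0898]
contact_force: [2.1, 2.3, 5.9]
eef_pos: [0.6654, -0.0176, 0.0858]
contact_force: [4.7, 2.8, 7.9]
eef_pos: [0.6672, -0.0182, 0.0806]
contact_force: [6.8, 1.5, 8.0]
```

```bash
python3 -m pendant '[0,3,0,0,0,2,0,0,0,0,0,0]'|sed -n '2p;4p'; python3 -m pendant '[0,0,0,0,0,0,0,0,0,0,0,0]' 0.6|sed -n '2p;4p'; python3 -m pendant '[0,-10,0,0,0,-30,0,0,0,-40,0,0,0,-40,0,0,0,-30,0,0,0,0,0,0]'|sed -n '2p;4p'
python3 - <<'E'
from h import *
print(go(.47,-.28,.24,np.pi/2)); R=tool()[1]; print(R.round(2), tool()[2]['q'].round(2))
E
```

```text
eef_pos: [0.6684, -0.0181, 0.0773]
contact_force: [5.1, 1.2, 12.6]
eef_pos: [0.6599, -0.0178, 0.0693]
contact_force: [0.3, 0.1, -1.2]
eef_pos: [0.6646, -0.0184, 0.2277]
contact_force: [-0.2, -0.4, 0.9]
(array([197., -14., 260.]), 'world turn', np.float64(-0.01), 'tool-y turn', np.float64(0.01), 'q6', np.float64(1.43))
[[-1.    0.01  0.01]
 [-0.01 -0.   -1.  ]
 [-0.01 -1.    0.  ]] [-0.13  0.3   1.53 -0.    1.31  1.43]
```

```bash
python3 -m pendant '[20,0,30,0,25,0,40,0,25,0,40,0,25,0,40,0,25,0,40,0,25,0,40,0,20,-6,22,0,10,-6,10,0]'|sed -n '2p;4p'; python3 -m pendant '[0,0,0,0,0,0,0,0]'>/dev/null
python3 - <<'E'
from h import *
import pickle
c,s=snap("wrist","w3");pickle.dump((c,s),open("w3.pkl","wb"))
a=cv2.resize(cv2.imread("pics/w3.png"),(480,360))
snap("scene","sc_full");b=cams.read_camera("scene")[:,:,::-1][205:375,255:425]; b=cv2.resize(b,(320,320),interpolation=cv2.INTER_CUBIC)
d=cams.read_camera("side")[:,:,::-1][175:255,220:340]; d=cv2.resize(d,(360,240),interpolation=cv2.INTER_CUBIC)
e=cams.read_camera("side")[:,:,::-1][115:195,195:295]; e=cv2.resize(e,(300,240),interpolation=cv2.INTER_CUBIC)
o=np.zeros((600,800,3),np.uint8);o[:360,:480]=a;o[:320,480:]=b;o[360:,:360]=d;o[360:,380:680]=e;cv2.imwrite("pics/comp.png",o)
E
```

```text
eef_pos: [0.486, -0.283, 0.2309]
contact_force: [-0.4, 0.4, -0.3]
```

The viewer's limit is reached, so I'll continue with image code: parts by colour, knobs by a printed map.

```bash
cat > parts.py <<'E'
from h import *
import sys
def blobs(mask,mn):
    n,l,st,ce=cv2.connectedComponentsWithStats(mask.astype('uint8'));return [(st[i],ce[i]) for i in range(1,n) if st[i,4]>=mn]
def find(cam,im,c,mn=25):
    hsv=cv2.cvtColor(im,cv2.COLOR_BGR2HSV).astype(int);H,S,V=hsv[...,0],hsv[...,1],hsv[...,2]
    out=[]
    for name,m,z in (("green",(H>45)&(H<85)&(S>80)&(V>50),.062),("brass",(H>12)&(H<30)&(S>110)&(V>70),.04),("white",(S<40)&(V>150),.054),("purple",(H>130)&(H<160)&(S>90)&(V>30),.05),("pink",(H>=160)&(H<178)&(S>70)&(V>80),.04),("turq",(H>84)&(H<96)&(S>100)&(V>50),.04)):
        for st,ce in blobs(m,mn): out.append((name,st.tolist(),ce.round(1).tolist(),onz(cam,*ce,z,c)[:2]))
    return out
E
python3 - <<'E'
from parts import *
import pickle
c,s=pickle.load(open("w3.pkl","rb")); im=cv2.resize(cv2.imread("pics/w3.png"),(512,384),interpolation=cv2.INTER_AREA)
for r in find("wrist",im,c,40):
    if r[0]!="brass" or r[1][4]<2000: print(*r)
im=cv2.resize(cv2.imread("pics/sc_full.png"),(512,384),interpolation=cv2.INTER_AREA)[224:300,258:362]
g=cv2.resize(im.max(2),(80,38),interpolation=cv2.INTER_AREA)
for row in g: print(''.join('#@+-. '[min(5,int(v)//32)] for v in row))
E
```

```text
green [447, 127, 21, 19, 260] [457.4, 136.6] [ 0.5251 -0.4865]
green [225, 156, 18, 17, 195] [233.0, 164.1] [ 0.4942 -0.2577]
green [214, 284, 27, 27, 220] [230.1, 293.5] [ 0.3357 -0.2526]
brass [203, 180, 29, 17, 134] [219.0, 185.2] [ 0.4645 -0.2399]
brass [282, 185, 28, 18, 155] [292.8, 190.1] [ 0.4596 -0.3246]
brass [266, 261, 23, 7, 47] [277.2, 262.9] [ 0.3648 -0.3097]
brass [79, 337, 12, 17, 87] [84.8, 344.9] [ 0.2356 -0.0513]
brass [418, 339, 12, 13, 53] [423.5, 344.9] [ 0.2408 -0.513 ]
brass [104, 343, 42, 41, 1090] [129.9, 367.1] [ 0.1976 -0.1087]
brass [363, 343, 43, 41, 1100] [378.6, 367.3] [ 0.2012 -0.4569]
white [0, 31, 82, 116, 7047] [31.3, 95.8] [ 0.5606 -0.0549]
white [220, 151, 27, 27, 115] [233.7, 164.1] [ 0.4924 -0.2579]
white [293, 156, 28, 26, 174] [306.5, 168.9] [ 0.488  -0.3363]
white [358, 183, 47, 100, 1282] [382.1, 229.9] [ 0.4173 -0.4274]
white [198, 195, 26, 23, 452] [211.2, 205.7] [ 0.4447 -0.2322]
white [289, 199, 25, 23, 460] [300.8, 210.1] [ 0.4405 -0.3328]
white [274, 284, 13, 12, 123] [279.9, 289.5] [ 0.3363 -0.3129]
purple [412, 114, 58, 35, 1103] [4
[... 2531 characters left out ...]
+@#@-  ..-@####@@@#@-...     .................-+@@@@@
...............--.   ..---+@@+.   ..-@####@@+--.      ...................--+@@@@
................--.   ........     .-+##@+-.    ...-.  ................ ...-+@@@
................---.  ......     ..---..    ......-++.  ................  ..-+@@
.................---   ............     ..........-+++.  .....  ........    .-++
..................-+-   ..-....     .............-+++++-   . .    ........  ..--
...................--.  ....    .................-++++++-   ...  ..........  ..-
....................---     .....................-+++++++-   .....  ......... ..
.....................--.  ........................-+++++++-   .......... ......
```

Knobs: six dark discs in the bay map. Parts found: eyepieces at (0.493,-0.258), (0.488,-0.336), objectives (0.445,-0.232), (0.441,-0.333); the purple, pink and turquoise ones lie off the mat. First eyepiece:

```bash
python3 -m pendant '[-4,20,-12,0,-3,30,-12,0,0,40,0,0,0,40,0,0,0,35,0,0,0,20,0,0,0,7,0,0,0,0,0,0]' 0.7|sed -n '2p;4,5p'
python3 -m pendant '[0,2,0,0,0,0,0,0,0,0,0,0,0,0,0,0,0,0,0,0]' 0 40|sed -n '2p;4,5p'
python3 -m pendant '[0,-10,0,0,0,-30,0,0,0,-40,0,0,0,-40,0,0,0,-40,0,0,0,-10,0,0,0,0,0,0]'|sed -n '2p;4,5p'
python3 - <<'E'
from h import *
f=lambda x,y:(.427+x*.997+y*.075, .303-x*.075+y*.997)
for n,x,y in (("E+",.1815,.1065),("E-",.1815,.0385),("O+",.0915,.1065),("O-",.0915,.0385)):
    print(n,np.round(f(x,y),4),go(*f(x,y),.20)[0])
E
```

```text
eef_pos: [0.4948, -0.2566, 0.0391]
contact_force: [-0.6, 0.6, -0.1]
width: 0.0596
eef_pos: [0.4966, -0.2585, 0.04]
contact_force: [0.2, 0.4, 6.4]
width: 0.0286
eef_pos: [0.4962, -0.2582, 0.2104]
contact_force: [0.2, -0.0, -1.4]
width: 0.0286
E+ [0.6159 0.3956] [-126.    9. -653.]
E- [0.6108 0.3278] [-120.    9. -585.]
O+ [0.5262 0.4023] [ -36.    9. -660.]
O- [0.5211 0.3345] [ -31.    9. -592.]
```

```bash
python3 -m pendant '[-4,0,-20,0,-9,0,-43,0,-9,0,-45,0,-9,0,-45,0,-9,0,-45,0,-9,0,-45,0,-9,0,-45,0,-9,0,-45,0]'|sed -n '2p;4,5p'
python3 -m pendant '[-9,0,-45,0,-9,0,-45,0,-9,0,-45,0,-9,0,-45,0,-9,0,-45,0,-9,0,-45,0,-7,0,-20,0,-7,0,-30,0]'|sed -n '2p;4,5p'
python3 -m pendant '[0,20,0,0,0,0,0,0,0,0,0,0]'|sed -n '2p;4,5p'; python3 -c "
from h import *
print(go(.6159,.3956,.075))"
```

```text
eef_pos: [0.5567, 0.0779, 0.2044]
contact_force: [0.0, -0.4, -0.8]
width: 0.0281
eef_pos: [0.6219, 0.3966, 0.203]
contact_force: [0.9, -0.3, -1.3]
width: 0.0288
eef_pos: [0.6216, 0.3953, 0.1837]
contact_force: [0.1, -0.4, -1.4]
width: 0.0286
(array([  5., 109.,  -1.]), np.float64(-1.561))
```

```bash
python3 -m pendant '[5,30,0,0,0,40,0,0,0,30,0,0,0,9,0,0,0,6,0,0,0,4,0,0,0,0,0,0]'|sed -n '2p;4,5p'; python3 -m pendant '[0,3,0,0,0,2,0,0,0,0,0,0]'|sed -n '2p;4,5p'
```

```text
eef_pos: [0.6201, 0.3971, 0.071]
contact_force: [0.5, 0.4, -1.7]
width: 0.0286
eef_pos: [0.619, 0.3968, 0.0646]
contact_force: [-0.3, 0.2, -1.4]
width: 0.0288
```

```bash
python3 -m pendant '[0,3,0,0,0,2,0,0,0,0,0,0]'|sed -n '2p;4,5p'; python3 -m pendant '[0,0,0,0,0,0,0,0,0,0,0,0]' 0.6|sed -n '2p;4,5p'; python3 -m pendant '[0,-20,0,0,0,-40,0,0,0,-40,0,0,0,-40,0,0,0,-10,0,0,0,0,0,0]'|sed -n '2p;4,5p'; python3 -c "
from h import *
print(go(.488,-.3363,.21))"
```

```text
eef_pos: [0.6184, 0.3965, 0.0585]
contact_force: [0.4, 0.3, -1.1]
width: 0.0289
eef_pos: [0.6193, 0.3969, 0.0598]
contact_force: [0.7, -0.7, 0.2]
width: 0.0509
eef_pos: [0.621, 0.3978, 0.215]
contact_force: [0.6, 0.0, -0.4]
width: 0.0513
(array([140.,   1., 733.]), np.float64(-1.561))
```

```bash
python3 -m pendant '[4,0,22,0,9,0,45,0,9,0,45,0,9,0,45,0,9,0,45,0,9,0,45,0,9,0,45,0,9,0,45,0]' 0.7|sed -n '2p;4,5p'
python3 -m pendant '[9,0,45,0,9,0,45,0,9,0,45,0,9,0,45,0,9,0,45,0,9,0,45,0,9,0,45,0,8,0,30,0]'|sed -n '2p;4,5p'
python3 -m pendant '[0,0,0,0,0,0,0,0]'|sed -n '2p'
python3 - <<'E'
from parts import *
c=cams.calibration("wrist"); im=np.ascontiguousarray(cams.read_camera("wrist")[:,:,::-1])
for r in find("wrist",im,c,40):
    if r[0] in("white","green") and r[1][4]<1500: print(*r)
print(go(.488,-.3363,.05))
E
```

```text
eef_pos: [0.5529, 0.0574, 0.2068]
contact_force: [-0.5, -0.7, -0.8]
width: 0.0601
eef_pos: [0.4855, -0.2886, 0.207]
contact_force: [-0.3, -0.2, -0.4]
width: 0.0602
eef_pos: [0.4862, -0.2862, 0.2071]
green [458, 124, 24, 22, 380] [469.4, 134.9] [ 0.5263 -0.4857]
green [213, 284, 19, 6, 47] [221.5, 286.0] [ 0.3598 -0.2502]
green [209, 293, 28, 29, 267] [225.2, 302.4] [ 0.3385 -0.2538]
white [291, 157, 30, 29, 177] [306.1, 171.5] [ 0.4878 -0.3367]
white [361, 186, 50, 106, 1363] [386.5, 234.6] [ 0.4196 -0.4263]
white [190, 200, 27, 23, 494] [203.3, 211.0] [ 0.4447 -0.2324]
white [287, 204, 27, 24, 513] [299.8, 215.6] [ 0.4405 -0.333 ]
white [271, 294, 14, 12, 141] [277.4, 299.7] [ 0.3367 -0.3128]
(array([ -1., 157.,  51.]), np.float64(-1.561))
```

```bash
python3 -m pendant '[0,5,25,0,-1,20,26,0,0,40,0,0,0,40,0,0,0,35,0,0,0,18,0,0,0,9,0,0,0,0,0,0]' 0.7|sed -n '2p;4,5p'
python3 -m pendant '[0,2,0,0,0,0,0,0,0,0,0,0,0,0,0,0,0,0,0,0]' 0 40|sed -n '2p;4,5p'
python3 -m pendant '[0,-10,0,0,0,-30,0,0,0,-40,0,0,0,-40,0,0,0,-40,0,0,0,-10,0,0,0,0,0,0]'|sed -n '2p;4,5p'
python3 -c "
from h import *
print(go(.6125,.3278,.19))"
```

```text
eef_pos: [0.4884, -0.3354, 0.0405]
contact_force: [0.7, 0.4, -0.3]
width: 0.0598
eef_pos: [0.4901, -0.3381, 0.0418]
contact_force: [1.4, 3.3, 5.6]
width: 0.0288
eef_pos: [0.49, -0.3388, 0.2129]
contact_force: [0.6, -0.1, -1.5]
width: 0.0285
(array([-129.,   21., -666.]), np.float64(-1.561))
```

```bash
python3 -m pendant '[-4,0,-20,0,-9,0,-44,0,-9,0,-45,0,-9,0,-45,0,-9,0,-45,0,-9,0,-45,0,-9,0,-45,0,-9,0,-45,0]'|sed -n '2p;4,5p'
python3 -m pendant '[-9,0,-45,0,-9,0,-45,0,-9,0,-45,0,-9,0,-45,0,-9,0,-45,0,-9,0,-45,0,-5,0,-42,0,-3,0,-20,0]'|sed -n '2p;4,5p'
python3 -m pendant '[0,20,0,0,0,0,0,0,0,0,0,0]'|sed -n '2p;4,5p'; python3 -c "
from h import *
print(go(.6125,.3278,.065))"
```

```text
eef_pos: [0.5506, -0.0011, 0.2066]
contact_force: [0.6, -0.2, -2.1]
width: 0.0288
eef_pos: [0.6093, 0.3326, 0.2056]
contact_force: [0.2, -0.9, -1.6]
width: 0.0286
eef_pos: [0.6094, 0.3284, 0.1862]
contact_force: [0.1, 0.3, -0.9]
width: 0.0284
(array([ -4., 121.,   0.]), np.float64(-1.561))
```

```bash
python3 -m pendant '[-3,30,0,0,0,40,0,0,0,30,0,0,0,12,0,0,0,7,0,0,0,4,0,0,0,2,0,0,0,0,0,0]'|sed -n '2p;4,5p'; python3 -m pendant '[0,2,0,0,0,0,0,0]'|sed -n '2p;4,5p'; python3 -m pendant '[0,0,0,0,0,0,0,0,0,0,0,0]' 0.6|sed -n '2p;4,5p'; python3 -m pendant '[0,-20,0,0,0,-40,0,0,0,-40,0,0,0,-40,0,0,0,-10,0,0,0,0,0,0]'|sed -n '2p;4,5p'; python3 -c "
from h import *
print(go(.4447,-.2323,.20))"
```

```text
eef_pos: [0.6157, 0.3301, 0.0669]
contact_force: [0.3, -0.3, -0.9]
width: 0.0285
eef_pos: [0.6149, 0.3299, 0.064]
contact_force: [0.3, -1.0, -0.7]
width: 0.0287
eef_pos: [0.6148, 0.3298, 0.0637]
contact_force: [-0.1, -0.2, 0.7]
width: 0.0512
eef_pos: [0.6163, 0.3304, 0.217]
contact_force: [0.7, 0.2, -0.2]
width: 0.0512
(array([177.,  15., 561.]), np.float64(-1.561))
```

```bash
python3 -m pendant '[6,0,20,0,14,0,44,0,14,0,44,0,14,0,44,0,14,0,44,0,14,0,44,0,14,0,44,0,14,0,44,0]' 0.8|sed -n '2p;4,5p'
python3 -m pendant '[14,0,44,0,14,0,44,0,14,0,44,0,14,0,44,0,14,2,44,0,3,5,13,0,0,0,0,0,0,0,0,0]'|sed -n '2p;4,5p'
python3 - <<'E'
from parts import *
c=cams.calibration("wrist"); im=np.ascontiguousarray(cams.read_camera("wrist")[:,:,::-1])
for r in find("wrist",im,c,40):
    if r[0] in("white","green") and r[1][4]<1500: print(*r)
print(go(.4447,-.2323,.024))
E
```

```text
eef_pos: [0.5111, -0.0007, 0.2103]
contact_force: [0.9, -0.0, 0.9]
width: 0.0683
eef_pos: [0.4423, -0.2316, 0.2043]
contact_force: [-0.1, 0.2, 0.4]
width: 0.0687
green [252, 265, 31, 25, 260] [268.4, 274.3] [ 0.3329 -0.2468]
white [243, 158, 28, 27, 565] [256.4, 171.0] [ 0.4447 -0.2327]
white [346, 168, 24, 22, 371] [357.9, 178.9] [ 0.4377 -0.3336]
white [417, 173, 45, 91, 1075] [440.5, 215.2] [ 0.3998 -0.423 ]
(array([ -2., 181.,   1.]), np.float64(-1.56))
```

```bash
python3 -m pendant '[-2,25,0,0,0,40,0,0,0,40,0,0,0,40,0,0,0,22,0,0,0,11,0,0,0,3,0,0,0,0,0,0]'|sed -n '2p;4,5p'
python3 -m pendant '[0,0,0,0,0,0,0,0,0,0,0,0,0,0,0,0]' 0 40|sed -n '2p;4,5p'
python3 -m pendant '[0,-10,0,0,0,-30,0,0,0,-40,0,0,0,-40,0,0,0,-40,0,0,0,-20,0,0,0,0,0,0]'|sed -n '2p;4,5p'
python3 -c "
from h import *
print(go(.5262,.4023,.19))"
```

```text
eef_pos: [0.446, -0.2327, 0.0258]
contact_force: [0.4, -0.2, -0.3]
width: 0.0683
eef_pos: [0.4465, -0.2339, 0.0272]
contact_force: [0.5, 1.6, 6.6]
width: 0.0386
eef_pos: [0.4472, -0.2347, 0.2099]
contact_force: [0.1, -0.2, -0.9]
width: 0.0385
(array([ -85.,   17., -636.]), np.float64(-1.561))
```

```bash
python3 -m pendant '[-3,0,-20,0,-6,0,-44,0,-6,0,-45,0,-6,0,-45,0,-6,0,-45,0,-6,0,-45,0,-6,0,-45,0,-6,0,-45,0]'|sed -n '2p;4,5p'
python3 -m pendant '[-6,0,-45,0,-6,0,-45,0,-6,0,-45,0,-6,0,-45,0,-6,0,-45,0,-6,0,-45,0,-4,0,-25,0,0,0,-7,0]'|sed -n '2p;4,5p'
python3 -m pendant '[0,20,0,0,0,0,0,0,0,0,0,0]'|sed -n '2p;4,5p'; python3 -c "
from h import *
print(go(.5262,.4023,.065))"
```

```text
eef_pos: [0.485, 0.103, 0.203]
contact_force: [0.6, -0.0, -0.5]
width: 0.0386
eef_pos: [0.5224, 0.4057, 0.2022]
contact_force: [-0.4, -0.3, -0.6]
width: 0.0384
eef_pos: [0.5225, 0.402, 0.1831]
contact_force: [0.2, 0.4, -2.4]
width: 0.0382
(array([ -4., 118.,  -1.]), np.float64(-1.562))
```

```bash
python3 -m pendant '[-4,30,0,0,0,40,0,0,0,30,0,0,0,16,0,0,0,8,0,0,0,5,0,0,0,3,0,0,0,0,0,0]'|sed -n '2p;4,5p'; python3 -m pendant '[0,3,0,0,0,2,0,0,0,0,0,0]'|sed -n '2p;4,5p'
```

```text
eef_pos: [0.5287, 0.4043, 0.0545]
contact_force: [-1.2, -0.4, -0.8]
width: 0.0381
eef_pos: [0.5277, 0.4038, 0.0482]
contact_force: [-0.2, 0.7, -1.4]
width: 0.0385
```

```bash
python3 -m pendant '[0,0,0,0,0,0,0,0,0,0,0,0]' 0.62|sed -n '2p;4,5p'; python3 -m pendant '[0,-20,0,0,0,-40,0,0,0,-40,0,0,0,-40,0,0,0,-25,0,0,0,0,0,0]'|sed -n '2p;4,5p'; python3 -c "
from h import *
print(go(.4405,-.333,.20))"
```

```text
eef_pos: [0.5281, 0.404, 0.0486]
contact_force: [-0.9, 0.2, -0.3]
width: 0.053
eef_pos: [0.5309, 0.4058, 0.2201]
contact_force: [0.0, -0.3, 0.4]
width: 0.0531
(array([ 98.,  15., 738.]), np.float64(-1.561))
```

```bash
python3 -m pendant '[3,0,20,0,6,0,44,0,6,0,46,0,6,0,46,0,6,0,46,0,6,0,46,0,6,0,46,0,6,0,46,0]' 0.8|sed -n '2p;4,5p'
python3 -m pendant '[6,0,46,0,6,0,46,0,6,0,46,0,6,0,46,0,6,0,46,0,6,5,46,0,6,5,46,0,6,3,46,0]'|sed -n '2p;4,5p'
python3 -m pendant '[2,0,20,0,0,0,10,0,0,0,0,0,0,0,0,0]'|sed -n '2p'
python3 - <<'E'
from parts import *
c=cams.calibration("wrist"); im=np.ascontiguousarray(cams.read_camera("wrist")[:,:,::-1])
for r in find("wrist",im,c,40):
    if r[0] in("white","green") and r[1][4]<1500: print(*r)
print(go(.4405,-.333,.024))
E
```

```text
eef_pos: [0.4847, 0.0617, 0.2117]
contact_force: [0.1, 0.3, 0.8]
width: 0.0682
eef_pos: [0.4403, -0.3062, 0.1983]
contact_force: [0.1, -0.1, -0.4]
width: 0.068
eef_pos: [0.4402, -0.3335, 0.1997]
green [182, 268, 14, 27, 139] [190.1, 280.2] [ 0.3261 -0.2659]
white [0, 87, 8, 18, 112] [2.8, 96.7] [ 0.5107 -0.104 ]
white [325, 157, 56, 107, 1344] [353.3, 206.0] [ 0.4089 -0.4328]
white [241, 162, 28, 26, 577] [254.4, 174.5] [ 0.4405 -0.3329]
white [228, 262, 15, 14, 164] [235.0, 268.3] [ 0.3361 -0.3132]
(array([ -0., 176.,  -0.]), np.float64(-1.559))
```

```bash
python3 -m pendant '[0,25,0,0,0,40,0,0,0,40,0,0,0,36,0,0,0,22,0,0,0,10,0,0,0,3,0,0,0,0,0,0]'|sed -n '2p;4,5p'
python3 -m pendant '[0,0,0,0,0,0,0,0,0,0,0,0,0,0,0,0]' 0 40|sed -n '2p;4,5p'
python3 -m pendant '[0,-10,0,0,0,-30,0,0,0,-40,0,0,0,-40,0,0,0,-40,0,0,0,-20,0,0,0,0,0,0]'|sed -n '2p;4,5p'
python3 -c "
from h import *
print(go(.5245,.3345,.19))"
```

```text
eef_pos: [0.4408, -0.335, 0.025]
contact_force: [-0.2, 0.0, -0.1]
width: 0.0684
eef_pos: [0.4413, -0.3361, 0.0262]
contact_force: [0.4, 2.0, 5.9]
width: 0.0385
eef_pos: [0.4419, -0.3372, 0.2091]
contact_force: [0.7, 0.3, -1.2]
width: 0.0385
(array([ -89.,   15., -671.]), np.float64(-1.561))
```

```bash
python3 -m pendant '[-3,0,-20,0,-6,0,-44,0,-6,0,-45,0,-6,0,-45,0,-6,0,-45,0,-6,0,-45,0,-6,0,-45,0,-6,0,-45,0]'|sed -n '2p;4,5p'
python3 -m pendant '[-6,0,-45,0,-6,0,-45,0,-6,0,-45,0,-6,0,-45,0,-6,0,-45,0,-6,0,-45,0,-6,0,-45,0,-5,0,-19,0]'|sed -n '2p;4,5p'
python3 -m pendant '[0,20,-2,0,0,0,0,0,0,0,0,0]'|sed -n '2p;4,5p'; python3 -c "
from h import *
print(go(.5245,.3345,.065))"
```

```text
eef_pos: [0.48, 0.0012, 0.202]
contact_force: [0.8, -0.2, -0.8]
width: 0.0384
eef_pos: [0.5237, 0.3369, 0.2014]
contact_force: [-0.7, -0.4, -1.8]
width: 0.0382
eef_pos: [0.5237, 0.3347, 0.1815]
contact_force: [0.1, -0.1, -1.2]
width: 0.0386
(array([ -1., 116.,  -0.]), np.float64(-1.561))
```

```bash
python3 -m pendant '[0,30,0,0,0,40,0,0,0,30,0,0,0,16,0,0,0,8,0,0,0,5,0,0,0,3,0,0,0,0,0,0]'|sed -n '2p;4,5p'; python3 -m pendant '[0,2,0,0,0,1,0,0,0,0,0,0]'|sed -n '2p;4,5p';  python3 -m pendant '[0,0,0,0,0,0,0,0,0,0,0,0]' 0.62|sed -n '2p;4,5p'; python3 -m pendant '[0,-20,0,0,0,-40,0,0,0,-40,0,0,0,-40,0,0,0,-25,0,0,0,0,0,0]'|sed -n '2p;4,5p'
python3 - <<'E'
from parts import *
from h import *
print(go(.37,.303,.2,np.pi/2-.075)[0:5],tool()[2]['q'].round(2))
for cam in ("scene","side"):
    c=cams.calibration(cam); im=np.ascontiguousarray(cams.read_camera(cam)[:,:,::-1]); cv2.imwrite(f"pics/{cam}_p.png",im)
    hsv=cv2.cvtColor(im,cv2.COLOR_BGR2HSV).astype(int);H,S,V=hsv[...,0],hsv[...,1],hsv[...,2]
    for n,m,z in (("green",(H>45)&(H<90)&(S>60)&(V>40),.080),("brass",(H>15)&(H<30)&(S>90)&(V>60),.042)):
        for st,ce in blobs(m,4):
            q=onz(cam,*ce,z,c)
            if .42<q[0]<.68 and .1<q[1]<.48: print(cam,n,st,q)
E
```

```text
eef_pos: [0.5264, 0.3362, 0.0534]
contact_force: [0.1, -0.1, -1.4]
width: 0.0383
eef_pos: [0.5256, 0.3359, 0.0495]
contact_force: [0.3, 1.0, -1.0]
width: 0.0385
eef_pos: [0.5258, 0.336, 0.0496]
contact_force: [-0.3, 0.0, -0.6]
width: 0.053
eef_pos: [0.5287, 0.3375, 0.2207]
contact_force: [0.0, 0.7, 0.5]
width: 0.0532
(array([159.,  19.,  33.]), 'world turn', np.float64(-0.085), 'tool-y turn', np.float64(0.085)) [0.46 0.22 1.63 0.   1.28 2.02]
scene green [313 305  10   8  62] [0.6171 0.3351 0.08  ]
scene green [330 329  11  10  83] [0.6183 0.397  0.08  ]
scene brass [284 266   8   9  55] [0.6008 0.1982 0.042 ]
scene brass [287 277   8   8  45] [0.6115 0.2275 0.042 ]
scene brass [381 277   5   5   8] [0.4202 0.327  0.042 ]
scene brass [315 278   3   3   4] [0.557  0.2521 0.042 ]
scene brass [340 299  19  14 118] [0.5361 0.3463 0.042 ]
scene brass [360 323  20  16 139] [0.539  0.4131 0.042 ]
side green [243 127   6   3  15] [0.6192 0.3989 0.08  ]
side green [248 134   6   4  16] [0.6195 0.3391 0.08  ]
side brass [216 137  11   9  50] [0.5237 0.4061 0.042 ]
side brass [199 147  10  17  98] [0.4459 0.3379 0.042 ]
side brass [221 147  11   5  35] [0.526  0.3451 0.042 ]
side brass [240 159   4   5  14] [0.5591 0.2561 0.042 ]
side brass [258 159   3   2   4] [0.6162 0.2424 0.042 ]
```

```bash
python3 -m pendant '[20,0,5,0,40,0,8,0,40,0,10,0,40,0,8,0,17,0,2,0,0,0,0,0.085,0,0,0,0]' 0|sed -n '2p;4,5p'; python3 -c "
from h import *
print(go(.375,.306,.045,np.pi/2-.075),tool()[1].round(3))"
```

```text
eef_pos: [0.3668, 0.3004, 0.2117]
contact_force: [0.4, -0.6, 0.6]
width: 0.0001
(array([ -8., 167.,  -7.]), 'world turn', np.float64(-0.0), 'tool-y turn', np.float64(0.0), 'q6', np.float64(2.18)) [[-0.997 -0.004 -0.074]
 [ 0.075 -0.002 -0.997]
 [ 0.004 -1.     0.003]]
```

```bash
python3 -m pendant '[0,30,-5,0,0,45,0,0,0,45,0,0,0,35,0,0,0,13,0,0,0,0,0,0]'|sed -n '2p;4p'; python3 -m pendant '[-15,0,0,0,-8,0,0,0,-5,0,0,0,-3,0,0,0,0,0,0,0]'|sed -n '2p;4p'; python3 -m pendant '[-5,0,0,0,-5,0,0,0,0,0,0,0]'|sed -n '2p;4p'
```

```text
eef_pos: [0.3669, 0.3047, 0.0433]
contact_force: [-0.4, 0.3, 0.4]
eef_pos: [0.4013, 0.3042, 0.0471]
contact_force: [-0.3, 0.3, -0.0]
eef_pos: [0.4107, 0.3032, 0.0463]
contact_force: [0.3, 0.6, 0.4]
```

```bash
python3 -m pendant '[-2,0,0,0,-3,0,0,0,-3,0,0,0,-4,0,0,0,-5,0,0,0,-6,0,0,0,-7,0,0,0,-7,0,0,0]'|sed -n '2p;4p'; python3 -m pendant '[-7,0,0,0,-7,0,0,0,-7,0,0,0,-7,0,0,0,-7,0,0,0,-7,0,0,0,-7,0,0,0,-7,0,0,0]'|sed -n '2p;4p'; python3 -m pendant '[-7,0,0,0,-7,0,0,0,-7,0,0,0,-7,0,0,0,-7,0,0,0,-7,0,0,0,-6,0,0,0,-5,0,0,0]'|sed -n '2p;4p'
python3 - <<'E'
from h import *
from parts import blobs
c=cams.calibration("side"); im=cams.read_camera("side")[:,:,::-1]; cv2.imwrite("pics/side_push.png",im)
print(tool()[0])
E
```

```text
eef_pos: [0.4474, 0.3, 0.046]
contact_force: [-1.2, -0.9, 0.9]
eef_pos: [0.5033, 0.2961, 0.0461]
contact_force: [-2.0, -1.8, -1.1]
eef_pos: [0.5564, 0.2923, 0.0463]
contact_force: [-1.7, -0.8, 0.5]
[0.55747615 0.292361   0.04657636]
```

```bash
python3 -m pendant '[-4,0,0,0,-4,0,0,0,-4,0,0,0,-4,0,0,0,-4,0,0,0,-4,0,0,0,-3,0,0,0,-2,0,0,0]'|sed -n '2p;4p'; for i in 1; do python3 -m pendant '[-1.5,0,0,0,-1.5,0,0,0,-1.5,0,0,0,-1.5,0,0,0]'|sed -n '2p;4p'; python3 -m pendant '[-1.5,0,0,0,-1.5,0,0,0,-1.5,0,0,0]'|sed -n '2p;4p'; python3 -m pendant '[-1.5,0,0,0,-1.5,0,0,0,-1.5,0,0,0]'|sed -n '2p;4p'; done
```

```text
eef_pos: [0.585, 0.29, 0.0462]
contact_force: [-1.5, 0.2, 1.7]
eef_pos: [0.5905, 0.2895, 0.0462]
contact_force: [-1.6, 1.3, 0.8]
eef_pos: [0.595, 0.2891, 0.0461]
contact_force: [-0.9, 0.4, 1.0]
eef_pos: [0.5996, 0.2887, 0.0462]
contact_force: [-1.8, -0.5, 1.2]
```

```bash
python3 -m pendant '[-1,0,0,0,-1,0,0,0,-1,0,0,0,-1,0,0,0]'|sed -n '2p;4p'; python3 -m pendant '[-1,0,0,0,-1,0,0,0,-1,0,0,0,-1,0,0,0]'|sed -n '2p;4p'; python3 -m pendant '[-1,0,0,0,-1,0,0,0,-1,0,0,0,-1,0,0,0]'|sed -n '2p;4p'; python3 -m pendant '[-1,0,0,0,-1,0,0,0,-1,0,0,0]'|sed -n '2p;4p'
```

```text
eef_pos: [0.6035, 0.2885, 0.0462]
contact_force: [-1.5, -0.2, 1.8]
eef_pos: [0.6053, 0.2883, 0.0461]
contact_force: [-10.3, 0.2, 5.3]
eef_pos: [0.6054, 0.2883, 0.046]
contact_force: [-16.7, -0.6, 13.8]
eef_pos: [0.6054, 0.2882, 0.046]
contact_force: [-24.8, 0.3, 18.0]
```

```bash
python3 -m pendant '[8,0,0,0,10,0,0,0,20,0,0,0,30,0,0,0,30,0,0,0,0,0,0,0]'|sed -n '2p;4p'; python3 -m pendant '[0,-30,0,0,0,-45,0,0,0,-45,0,0,0,-40,0,0,20,0,0,0,40,0,0,0,20,0,0,0,0,0,0,0]'|sed -n '1,2p;4p'
python3 - <<'E'
from h import *
from parts import blobs
for cam,z in (("scene",.1),("side",.1)):
    c=cams.calibration(cam); im=np.ascontiguousarray(cams.read_camera(cam)[:,:,::-1]); cv2.imwrite(f"pics/{cam}_end.png",im)
    hsv=cv2.cvtColor(im,cv2.COLOR_BGR2HSV).astype(int);H,S,V=hsv[...,0],hsv[...,1],hsv[...,2]
    for st,ce in blobs((H>98)&(H<125)&(S>110)&(V>35),150): print(cam,"blue",st,onz(cam,*ce,.06,c))
c=cams.calibration("side")
im=cv2.imread("pics/side_end.png")
def asc(a,w,h):
    g=cv2.resize(a,(w,h),interpolation=cv2.INTER_AREA); hs=cv2.cvtColor(g,cv2.COLOR_BGR2HSV)
    for r in range(h): print(''.join('B' if 98<hs[r,x,0]<125 and hs[r,x,1]>110 else '#@+-. '[min(5,int(g[r,x].max())//40)] for x in range(w)))
asc(im[95:255,215:355],100,62)
E
```

```text
eef_pos: [0.5126, 0.295, 0.0449]
contact_force: [-0.7, 0.3, -0.4]
time: 78.25
eef_pos: [0.436, 0.3015, 0.2066]
contact_force: [0.9, 0.1, -1.0]
scene blue [ 167  143   56   57 2170] [ 0.6592 -0.2372  0.06  ]
scene blue [253 238  78 146 505] [0.6531 0.3125 0.06  ]
side blue [ 205    0   45   71 2099] [0.8783 1.4462 0.06  ]
side blue [  61    5   62   86 2087] [0.1097 1.4572 0.06  ]
side blue [ 133   28   48   53 1892] [0.4437 1.2915 0.06  ]
side blue [256 114  28  72 677] [0.6621 0.2515 0.06  ]
side blue [ 302  212   77   96 4791] [ 0.6471 -0.2817  0.06  ]
+++@@@#@++--.   .-++++.....................................-......--....... .-+++@@@++++++++@@@@++++
++++@+----------++@@@+....................................-+-.                .-+@@@+@+++@@@@@@@++++
+++@@++-----+++@#####@+....................................-+-.                .-++@@@@+@+@@@@@@++++
++++@++++++++++########+....................................+++..                .-+@@@@@@@@+@@@++++
+-...--+++++++@########@-.............................------+@@+-.                 -+@@@@@@@@@@@++@+
-.    .----+++@#######@+-.........
[... 5022 characters left out ...]
++++++++++++++++++++@########@@++---....................-@BBBBBBBBBBBBBBBBBBBBBBBBBBBBBBBBBBBB
+++++++++++++++++++++++++++@##@@@@++-..........................-@BBBBBBBBBBBBBBBBBBBBBBBBBBBBBBBBBBB
+++++++++++++++++++++++++++++++++++++-..........................+BBBBBBBBBBBBBBBBBBBBBBBBBBBBBBBBBBB
++++++++++++++++++++++++++++++++++++++..........................-@BBBBBBBBBBBBBBBBBBBBBBBBBBBBBBBBBB
+++++++++++--+++++++++++++++++++++++++-.........................-@BBBBBBBBBBBBBBBBBBBBBBBBBBBBBBBBBB
+++++++++--..---+++++++++++++++++++++--..........................+@BBBBBBBBBBBBBBBBBBBBBBBBBBBBBBBBB
+++++++-----...--++++++++++++++++++--.--.........................-+BBBBBBBBBBBBBBBBBBBBBBBBBBBBBBBBB
```

Run:
```python
from h import *
P=lambda c,r,z:onz("side",215+c*1.4,95+r*160/62,z)
print("lip",P(24.5,46,.005),P(36,55,.005),"mat",P(17,46,.003),P(29.5,57,.003),P(58,49.5,.003),"heel near top z.053",P(52,44,.053))
# knobs left anywhere? bin: look for dark/brass in the bin; spill: compare start/end images outside known areas
a=cv2.imread("pics/side0_raw.png");b=cv2.imread("pics/side_end.png")
d=cv2.GaussianBlur(cv2.absdiff(a,b),(3,3),0).max(2)>40
n,l,st,ce=cv2.connectedComponentsWithStats(d.astype('uint8'))
for i in range(1,n):
    if st[i,4]>40: print(st[i],onz("side",*ce[i],.0)[:2])
s=ctrl.state();print(s["time"],s["dq"].round(3))
```

```text
lip [0.5089 0.0273 0.005 ] [ 0.5204 -0.0848  0.005 ] mat [0.4794 0.0407 0.003 ] [ 0.4897 -0.0935  0.003 ] [ 0.6277 -0.0582  0.003 ] heel near top z.053 [ 0.6055 -0.0429  0.053 ]
[27  0 18  8 89] [-0.2055  2.7919]
[49  1 10  7 46] [-0.0975  2.6986]
[94  0 16 14 48] [0.237  2.5246]
[ 173    1   39   53 1206] [0.7584 1.8973]
[101   7  39  21 349] [0.3409 2.2232]
[ 87  39  11  28 127] [0.1206 1.6086]
[182  58  21  10  81] [0.603  1.2746]
[182  66  25  53 682] [0.5567 0.9585]
[   0   93   32   57 1091] [-0.2232  0.9064]
[  110   113   203   271 13799] [ 0.3498 -0.092 ]
[262 124  22  40 163] [0.7147 0.3801]
[ 57 150  33  50 809] [0.0172 0.4711]
[  99  160   51  180 3971] [0.1296 0.0384]
[204 177   6  14  42] [0.4247 0.2277]
[  0 179  15  22 209] [-0.2059  0.4154]
[311 183   8   9  52] [0.7562 0.0865]
[ 44 205  23  11 102] [-0.0481  0.2547]
[277 234  24   3  45] [ 0.5876 -0.096 ]
[268 267  18  25 262] [ 0.4976 -0.2372]
[ 15 271  31  34 585] [-0.111  -0.0521]
[325 271  45  22 488] [ 0.6554 -0.309 ]
[251 274  18  21 209] [ 0.4509 -0.2393]
[264 295  12  11 103] [ 0.456  -0.2929]
[281 297  22  27 317] [ 0.4951 -0.341 ]
[   0  302   19   82 1344] [-0.1451 -0.2028]
[262 307  20  21 221] [ 0.4454 -0.3417]
[ 44 354  17  30 317] [-0.0503 -0.2982]
[ 89 369  17  15  88] [ 0.0365 -0.3541]
78.35 [-0.013  0.018 -0.021 -0.001  0.005  0.002]
```

```bash
python3 -m pendant '[-23,-7,38,0,-23,-7,38,0,-23,-7,38,0,-23,-7,38,0,-23,-7,38,0,-23,-7,38,0,-23,-7,38,0,-23,-7,38,0]'|sed -n '2p'; python3 -m pendant '[0,0,0,0,0,0,0,0]'|sed -n '2p'
python3 - <<'E'
from h import *
c=cams.calibration("wrist"); im=np.ascontiguousarray(cams.read_camera("wrist")[:,:,::-1]); cv2.imwrite("pics/w_end.png",im)
g=cv2.resize(im.max(2),(100,50),interpolation=cv2.INTER_AREA)
for r in g[:46]: print(''.join('#@+-. '[min(5,int(v)//40)] for v in r))
E
```

```text
eef_pos: [0.6, -0.019, 0.2628]
eef_pos: [0.5991, -0.0178, 0.2622]
--------------------@@@@@@@@+++++++++-----++++--------.        .-++++++--...........................
--------------------@@@@@@@@++++++++++-++++++-----....            ..................................
--------------------+@@@@@@@++++++++++++-......                   ...........+-------...............
------------------..+@@@@@@@++++++++++++-. .                     .........--+---+++++++----------...
------------------..-@@@@@@@+++++++++++++.....                   ........++++--+@@@@@@@@@@@@++++++++
-------------------.-@@@@@@@++++++++++++-.....                   .......-++++--++@++++++@@@@@@@@@@@@
-------------------..@@@@@@@+--++++++++--.....                   .......-++++--++++-----------++++++
-------------------..+@@@@@@@----+++++---.........          .    .......++++---+++------------------
--------------------.+@@@@@@@------++----.....@@@@-     .----.  ........++++--++++------------------
--------------------.-@@@@@@@------------ ....@@@@-     ------  .......-++++--++++------------------
--------------------.-@@
[... 2911 characters left out ...]
.................--+@@@############################################@+............---+++--...--
.....................-+@@###################################################@+-.--.....----++-....--
...................-@@##########@###############@--############################@@@+---..--....-...--
...............-+@@###########+--###############@--###############@.+@############@@+-....     ...--
............--@@############@-.+@###############+..################@-.+#############@+.....    ...--
..........-+@###############-+##################+.-@#################@-+###############@-.........--
......--+@################################################################################+-.....---
```

```bash
python3 -c "
from workcell import workorder,ctrl
print(ctrl.state()['time'],workorder.hand_in())"
```

```text
the job is handed in; nothing more can be done
79.4 None
```

I handed the job in at 79.4 s: the drawer is restocked and pushed home, and the scoop is back on its mat.

**Knobs:** All six went from the bin to the large right bay in one scoop load. My first scoop pass rode over the knobs, so I re-laid the scoop in the bin and pushed again. After tipping, a printed map of the scene image showed six dark discs in the bay.

**Eyepieces and objectives:** Both eyepieces are in the left back bay and both objectives in the left front bay. Before closing, the scene and side cameras both placed all four at the height they would have standing up. One eyepiece had moved about 2 cm from where I first saw it, so I gripped it at its new place.

**Drawer:** I pushed it slowly, at about 1 cm/s at the end. It stopped firmly where the cabinet position said home should be, and the last pictures show the panel against the cabinet. I did not feel a separate detent bump in the force readings. I pressed up to about 25–30 N against the stop before backing off.

**Scoop:** The last wrist-camera map shows it lying within the edges of its mat.

**Checks that were weaker or disagreed:**
- The picture viewer ran out before the placements, so the later checks are image code and printed maps, not views.
- The side camera put the scoop's lip about 1 cm from where I meant it, still on the mat.
- I did not recheck inside the drawer after closing it, and I did not check every bystander one by one. I made no contact with any that I know of.

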